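# Sort a saw tray: rack the tenons, tip out the offcuts

### The job

The tray has come from the saw with good pale tenons and dark offcuts mixed on it. First lay every tenon flat and crosswise in its row of the rack, side by side, the short ones in the narrow row and the long ones in the wide row, leaving the offcuts on the tray; then lift the tray by its grip bar, carry it to the blue offcut box and tip all its offcuts in together over the open lip. Stand the empty tray flat on the middle of the green mat again, and leave the other things on the bench where they are.

Things in the scene. Friction and masses are not known exactly. Their poses are not given: they have to be found in the camera images.
- tray: Loose aluminium saw tray, 0.2 to 0.3 kg: smooth flat floor 200 (x) x 262 (y) x 4 mm; side walls 12 mm high and a back wall 30 mm high, measured from the underside (4 mm thick); the edge at +x is open, a plain lip with no wall. A black grip bar stands off behind the back wall. Origin: centre of the underside of the floor; x points to the open lip, z up. Wood begins to slide off the floor at 20 to 28 degrees of tip.
- tray_bar (a point): Centre of the tray's grip bar, 145 mm behind the tray's origin (-x) and 40 mm above its underside. The bar runs 120 mm along the tray's y, is 14 mm thick (x) and 28 mm high (z), flat-sided, with 34 mm free between it and the back wall; two struts near its ends (50 mm either side of the middle) join it to the wall. It holds the tray level when gripped firmly (60 N or more).
- tray_lip (a point): Middle of the tray's open edge, at floor level (100 mm ahead of the tray's origin).
- mat: Thin green anti-slip mat fixed on the bench, 230 (x) x 260 (y) x 3 mm, on which the tray stands at the start. Origin: centre of its underside, x as the tray points at the start.
- rack: Wooden tenon rack with a dark-stained floor and pale plywood walls, fixed on the bench, 270 (x) x 234 (y) mm, floor 6 mm thick, walls and one divider 8 mm thick and 16 mm high above the bench. The divider makes two rows that run along its x: a narrow one, 85 mm wide, on its -y side for short tenons and a wide one, 125 mm wide, on its +y side for long tenons. Origin: centre of the underside, z up.
- row_short (a point): Middle of the floor of the narrow row (inside 254 mm along the rack's x, 85 mm along its y), 6 mm above the bench; axes as the rack's.
- row_long (a point): Middle of the floor of the wide row (inside 254 mm along the rack's x, 125 mm along its y), 6 mm above the bench; axes as the rack's.
- box: Blue plastic offcut box, open on top, fixed on the bench, 320 (x) x 220 (y) x 90 mm high, walls and floor 5 mm thick. It may stand left or right of the tray, the rack on the other side. Origin: centre of its underside, z up.
- box_in (a point): Centre of the inner floor of the offcut box, 5 mm above the bench.
- short1: Good short tenon: pale beech bar 70 x 26 x 22 mm, rounded edges, about 30 g, on the tray at the start; may be absent. Origin: its centre; x along its length.
- short2: Good short tenon: pale beech bar 70 x 26 x 22 mm, rounded edges, about 30 g, on the tray at the start; may be absent. Origin: its centre; x along its length.
- short3: Good short tenon: pale beech bar 70 x 26 x 22 mm, rounded edges, about 30 g, on the tray at the start; may be absent. Origin: its centre; x along its length.
- long1: Good long tenon: pale beech bar 110 x 26 x 22 mm, otherwise like the short ones, about 46 g, on the tray at the start; may be absent. Origin: its centre; x along its length.
- long2: Good long tenon: pale beech bar 110 x 26 x 22 mm, otherwise like the short ones, about 46 g, on the tray at the start; may be absent. Origin: its centre; x along its length.
- offcut1: Dark-wood offcut, a rebated strip end 95 x 36 mm, 32 mm high on one side and 18 mm on the other, 55 g, on the tray at the start; may be absent. Origin: centre of its underside; x along its length.
- offcut2: Dark-wood offcut, a lap-joint end 90 x 36 mm, 30 mm high, half as high at one end, 55 g, on the tray at the start; may be absent. Origin: centre of its underside; x along its length.
- offcut3: Dark-wood offcut, a block 64 x 36 x 32 mm, 50 g, on the tray at the start; may be absent. Origin: centre of its underside; x along its length.
- spirit: Bystander: white spirit bottle with a red cap, 72 mm across, 150 mm tall, upright. Origin: centre of its underside.
- tape: Bystander: roll of orange masking tape, 76 mm across, 30 mm high, lying flat. Origin: centre of its underside.
- block: Bystander: cork sanding block 110 x 65 x 32 mm. Origin: centre of its underside.
- screwdriver: Bystander: screwdriver with a red handle, lying. Origin: on its underside near the middle; x from handle to tip.
- sander: Bystander: random-orbit hand sander, 125 mm disc, 154 mm tall, 1.1 kg, standing on its disc. Origin: centre of its underside.
Not all that is in view belongs to the job. Leave any turquoise or yellow look-alike of the short1 alone.

How it is judged:
On the way, in this order (a step that is already met when the one before it is completed fails the run):
1. every tenon lies in its own row of the rack, flat and crosswise, and the fingers have left them (x of short1 in the frame of row_short between -0.126 and 0.126 m and y of short1 in the frame of row_short between -0.02 and 0.02 m and z of each of short1, short2, short3 in the frame of row_short below 0.02 m and angle between the x axis of each of short1, short2, short3, long1, long2 and the y axis of rack, either way round below 0.35 rad and x of short2 in the frame of row_short between -0.126 and 0.126 m and y of short2 in the frame of row_short between -0.02 and 0.02 m and x of short3 in the frame of row_short between -0.126 and 0.126 m and y of short3 in the frame of row_short between -0.02 and 0.02 m and x of long1 in the frame of row_long between -0.126 and 0.126 m and y of long1 in the frame of row_long between -0.02 and 0.02 m and z of each of long1, long2 in the frame of row_long below 0.02 m and x of long2 in the frame of row_long between -0.126 and 0.126 m and y of long2 in the frame of row_long between -0.02 and 0.02 m and contact force between the fingers and short1 below 0.3 N and contact force between the fingers and short2 below 0.3 N and contact force between the fingers and short3 below 0.3 N and contact force between the fingers and long1 below 0.3 N and contact force between the fingers and long2 below 0.3 N), for 0.2 s.
2. with all the offcuts still on it, the tray is tipped more than 15 degrees, its lip by the offcut box (angle between tray's own z axis and vertical above 0.26 rad and horizontal distance between tray_lip and box_in below 0.22 m and x of offcut1 in the frame of tray between -0.11 and 0.115 m and y of offcut1 in the frame of tray between -0.135 and 0.135 m and z of offcut1 in the frame of tray between -0.005 and 0.06 m and x of offcut2 in the frame of tray between -0.11 and 0.115 m and y of offcut2 in the frame of tray between -0.135 and 0.135 m and z of offcut2 in the frame of tray between -0.005 and 0.06 m and x of offcut3 in the frame of tray between -0.11 and 0.115 m and y of offcut3 in the frame of tray between -0.135 and 0.135 m and z of offcut3 in the frame of tray between -0.005 and 0.06 m), for 0.05 s.
At the end, for the whole second after the job is handed in: Every tenon that is present rests in its row (short in the narrow, long in the wide) on the rack's floor, its length within 20 degrees of square to the row; every offcut rests inside the offcut box; the tray stands flat with its centre within 50 mm of the mat's centre; all at rest (x of short1 in the frame of row_short between -0.126 and 0.126 m and y of short1 in the frame of row_short between -0.02 and 0.02 m and z of each of short1, short2, short3 in the frame of row_short below 0.02 m and angle between the x axis of each of short1, short2, short3, long1, long2 and the y axis of rack, either way round below 0.35 rad and x of short2 in the frame of row_short between -0.126 and 0.126 m and y of short2 in the frame of row_short between -0.02 and 0.02 m and x of short3 in the frame of row_short between -0.126 and 0.126 m and y of short3 in the frame of row_short between -0.02 and 0.02 m and x of long1 in the frame of row_long between -0.126 and 0.126 m and y of long1 in the frame of row_long between -0.02 and 0.02 m and z of each of long1, long2 in the frame of row_long below 0.02 m and x of long2 in the frame of row_long between -0.126 and 0.126 m and y of long2 in the frame of row_long between -0.02 and 0.02 m and x of offcut1 in the frame of box_in between -0.155 and 0.155 m and y of offcut1 in the frame of box_in between -0.105 and 0.105 m and z of each of offcut1, offcut2, offcut3 in the frame of box_in below 0.08 m and x of offcut2 in the frame of box_in between -0.155 and 0.155 m and y of offcut2 in the frame of box_in between -0.105 and 0.105 m and x of offcut3 in the frame of box_in between -0.155 and 0.155 m and y of offcut3 in the frame of box_in between -0.105 and 0.105 m and horizontal distance between tray and mat below 0.05 m and angle between tray's own z axis and vertical below 0.06 rad and height (world z) of tray below 0.012 m and linear speed of each of tray, short1, short2, short3, long1, long2, offcut1, offcut2, offcut3 below 0.02 m/s); the robot touches nothing.
It fails at once if a bystander (bottle, tape, sanding block, screwdriver, sander) is moved more than 30 mm (distance of any of spirit, tape, block, screwdriver, sander from where it was at the start of the episode above 0.03 m).
Of short1, short2, short3, long1, long2 only 4 to 5 are there at a start; the rules pass over those that are not, and their reading is None.
Of offcut1, offcut2, offcut3 only 2 to 3 are there at a start; the rules pass over those that are not, and their reading is None.
At some moment in a run one of short1, short2, short3, long1, long2 may be knocked a few centimetres aside while the robot is not near it.
It also fails if it takes over 208 s, if anything falls off the work surface, if the arm or the gripper's body presses on something with over 40 N, if the wrist force passes 120 N, or if a joint passes its speed limit or range.

### The arm

A 6-joint arm with a two-finger parallel gripper is mounted at the origin on the work surface. World frame = base frame: x ahead of the robot, y to its left, z up, the work surface at z = 0. Lengths are in m, angles in rad, forces in N, time in s.
With the tool pointing down it reaches from about 0.375 to 0.9 m from the base axis. Payload 3.1 kg.
Tool frame: the origin (TCP) lies midway between the tips of the shut fingers; the grasp point (between the pads) lies 19 mm behind it; z points along the fingers, y is the line along which they close (so a half turn about z gives the same grasp; the last joint's range is limited). The gripper opens to 85 mm and grips with 20 to 120 N. Pads are 22 mm wide; open, the fingers measure 114 mm over their backs; the gripper's body (76 mm by 85 mm) begins 54 mm behind the grasp point. The pads swing forward as they close: fully open they stand 13 mm farther back than shut.
Start: joints at [-1.298, 0.527, 1.433, -0, 1.181, -0.178], TCP at [0.272, -0.563, 0.231] pointing down, gripper open.
Joint ranges: [-3.08, 3.08], [-0.75, 2.2], [0.22, 2.44], [-1.43, 4.57], [0, 2.65], [-2.85, 2.85]. Speed limits (rad/s): [2.79, 2.79, 3.14, 3.14, 3.14, 3.14].

### API

Orientations are given as a unit quaternion [x, y, z, w].
In Python, from station import manip gives the robot as it stands. The module is installed in compiled form; this text tells all that it offers.
- The arm moves only by the tool apply_moves, never from a script. Its arguments are lists of equal length, an entry for each row: "claw": the gripper's target within -1 to 1 (fully open at 1, half-way at 0, shut at -1); "travel": the shift along the tool's x, y, z scaled (see below), a list of three; "turn": the turn, a rotation vector about the tool's x, y, z scaled (see below), a list of three. In form: {"claw": [claw, ...], "travel": [[dx, dy, dz], ...], "turn": [[rx, ry, rz], ...]}. A call has 1 to 5 rows; each row is the pose to reach, as a shift and turn from the pose commanded when the call began, along the tool's axes at that moment, turning the shorter way round; what a row does not reach only later rows make up. The controller multiplies each number of a shift by 800 mm and each number of a turn by 180 degrees. A row lasts 1/12 s, in which the tool goes at most 41.7 mm and 7.16 degrees, less where a joint would pass 70% of its speed; a pose out of reach is approached as far as the arm can. A call with a number of a shift or a turn outside -1 to 1 is refused whole. A call with a gripper value outside its range is refused whole. The fingers move at their own pace and stop on an object; "newtons" is the grip in N (left out, the last holds). Time passes only in rows, so rows that repeat a pose let the fingers close. It gives the time, the measured TCP pose, the force, the opening and the grip force at its end, in the units of the state.
- manip.sense(): the state, without advancing time (a new reading comes with each control period).
- manip.snapshot(name): name is "side" or "top"; returns a dict with "pixels" (420x560x3 uint8, red, green, blue), "depth" (420x560 float32, m along the optical axis (not along the pixel's ray), 0 where there is no reading), "intrinsics" (3x3 intrinsics, pixels), "R" (3x3) and "t" (3): a world point X has camera coordinates R X + t. Camera axes: x right, y down, z forward; pixel columns grow to the right and rows downward; lengths in m; the calibration is good to about 2 mm. A picture is of the moment at which its call begins.
- manip.sign_off(): hands the job in; it is judged then, once.
The state is a dict: "t": time; "q": joint angles; "qd": joint speeds; "tau": joint torques, N m; "tcp_pos": TCP position; "tool_rot": TCP orientation; "force": force on the tool from outside, world axes, zero at the start; "ft_torque": the same for the moment, N m; "finger_gap": opening from 0.0 (shut) to 1.0 (fully open); "gripper_force": force on a finger pad.
Only numpy, scipy, OpenCV 4.12 (cv2) and the standard library are available. Lean on these libraries where they do the work, as an engineer would, in place of code of your own. Each camera call takes 0.05 s, during which the arm holds its last target. There are 200 camera calls.

## Working session

There is one attempt and no reset: what is moved stays moved. The work goes in short steps, Python scripts to look and compute and a tool call to move; the robot and the scene stay as the last step left them, time stands still between calls to the robot, and variables do not carry over. Pictures are saved under pics/ and viewed, at most 16 in all, crops included, and the job is handed in when it is done.

Besides the shell and the picture viewer there is one more tool, called after "Emit:" by a JSON object that holds its "name" and its "arguments". apply_moves: Moves the arm, as the interface text tells. Shifts and turns lie within -1 to 1; 1 stands for 800 mm of shift or 180 degrees of turn. Its arguments: {"type":"object","properties":{"claw":{"type":"array","items":{"type":"number"}},"travel":{"type":"array","items":{"type":"array","items":{"type":"number"}}},"turn":{"type":"array","items":{"type":"array","items":{"type":"number"}}},"newtons":{"type":"number"}},"required":["claw","travel","turn"]}

```bash
mkdir -p pics
python3 - <<'E'
from station import manip
import cv2
s=manip.sense();print({k:s[k] for k in('t','q','tcp_pos','tool_rot','finger_gap')})
for n in('top','side'):
    p=manip.snapshot(n);cv2.imwrite(f'pics/{n}0.png',p['pixels'][:,:,::-1]);print(p['intrinsics'],p['R'],p['t'])
E
```

```text
{'t': 0.0, 'q': array([-1.29847326e+00,  5.28474701e-01,  1.43393128e+00, -1.92979326e-05,
        1.18139758e+00, -1.78496965e-01]), 'tcp_pos': array([ 0.27213804, -0.56182809,  0.23031917]), 'tool_rot': array([ 9.74701132e-01,  2.23509466e-01, -6.07539205e-05, -1.10381877e-03]), 'finger_gap': 0.9992367479676638}
[[450.82525656   0.         281.11777374]
 [  0.         450.82525656 205.40066527]
 [  0.           0.           1.        ]] [[ 0.01092037 -0.99980785  0.01627905]
 [-0.99677984 -0.01217777 -0.0792569 ]
 [ 0.07943991 -0.01536112 -0.99672129]] [-0.03236381  0.56137343  1.1172072 ]
[[393.85873626   0.         279.65480193]
 [  0.         393.85873626 209.81875473]
 [  0.           0.           1.        ]] [[-0.98880266 -0.14767925  0.02145077]
 [-0.08907986  0.46879574 -0.87880335]
 [ 0.11972499 -0.87087393 -0.47670172]] [0.55103578 0.1107988  0.81845705]
```

View pics/top0.png

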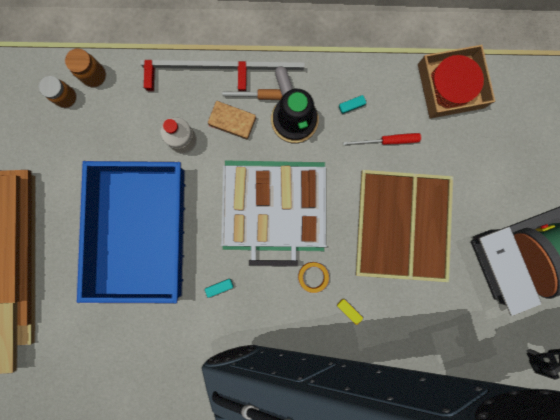

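View pics/side0.png

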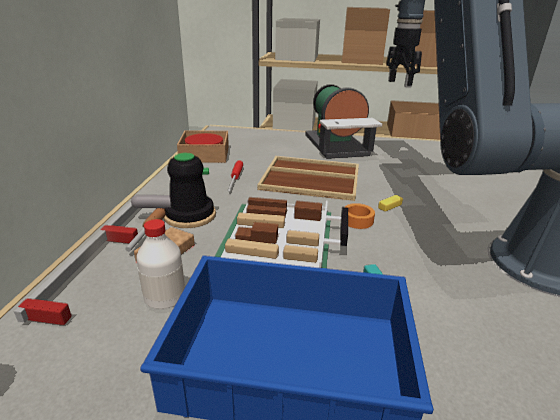

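The top view shows two long tenons at (240,188) and (286,187), two shorts at (239,229) and (262,228), and offcuts at (263,188), (308,188) and (309,229). The box is on the left at (131,232), the rack on the right at (405,225), and the tray lip points up (+x). The side view agrees with this.

```bash
cat > h.py <<'E'
from station import manip
import cv2, numpy as np
from scipy.spatial.transform import Rotation as Ro
def ray(p,uv,z):
    uv=np.atleast_2d(uv).astype(float); K,R,t=p['intrinsics'],p['R'],p['t']
    d=np.c_[(uv-K[[0,1],[2,2]])/K[0,0],np.ones(len(uv))]@R; c=-R.T@t
    return (c+d*((z-c[2])/d[:,2])[:,None])[:,:2]
def blobs(p,lo,hi,z,amin,roi=None,amax=1e9):
    hsv=cv2.cvtColor(p['pixels'],cv2.COLOR_RGB2HSV); m=cv2.inRange(hsv,lo,hi)
    if roi: k=np.zeros_like(m);x0,y0,x1,y1=roi;k[y0:y1,x0:x1]=1;m=m*k
    out=[]
    for c in cv2.findContours(m,cv2.RETR_EXTERNAL,cv2.CHAIN_APPROX_NONE)[0]:
        if not amin<cv2.contourArea(c)<amax: continue
        w=ray(p,c[:,0,:],z)*1000
        (x,y),(a,b),g=cv2.minAreaRect(w.astype(np.float32))
        if a<b:a,b,g=b,a,g+90
        out.append((c[:,0].mean(0).round().tolist(),[round(v) for v in(x,y,a,b)],round((g+90)%180-90)))
    return out
def tcp():
    s=manip.sense();r=Ro.from_quat(s['tool_rot']).as_matrix()
    print('t',round(s['t'],2),'tcp',(s['tcp_pos']*1000).round(1),'yaw',round(np.degrees(np.arctan2(r[1,0],r[0,0])),1),'gap',round(s['finger_gap'],3),'F',np.round(s['force'],1),'q',s['q'].round(2))
E
python3 - <<'E'
from h import *
p=manip.snapshot('top')
hsv=cv2.cvtColor(p['pixels'],cv2.COLOR_RGB2HSV)
for n,(u,v) in dict(tenon=(240,188),tenon2=(262,228),off=(263,188),floor=(285,225),wall=(414,225),rackfl=(390,225),mat=(275,163),bar=(273,263),box=(130,230)).items(): print(n,hsv[v,u])
print('tenon');[print(b) for b in blobs(p,(14,60,130),(32,200,255),.029,80,(215,155,335,260))]
print('off');[print(b) for b in blobs(p,(0,90,30),(13,255,150),.037,80,(215,155,335,260))]
print('rack');[print(b) for b in blobs(p,(0,50,30),(35,255,255),.016,2000,(345,155,465,290))]
print('rackfloor');[print(b) for b in blobs(p,(0,50,30),(13,255,150),.006,500,(345,155,465,290))]
print('box');[print(b) for b in blobs(p,(100,100,20),(130,255,255),.09,2000)]
print('mat');[print(b) for b in blobs(p,(50,60,20),(90,255,255),.003,100,(215,150,335,260))]
print('bar');[print(b) for b in blobs(p,(0,0,0),(180,90,50),.057,100,(240,250,310,272))]
print('tape');[print(b) for b in blobs(p,(8,150,150),(18,255,255),.03,100,(290,255,335,300))]
print('traycorners',ray(p,[(222,168),(325,168),(222,249),(326,249)],.015)*1000)
print('bottle',ray(p,[(170,126)],.15)*1000,'sander',ray(p,[(297,102)],.154)*1000)
E
```

```text
tenon [ 27  83 176]
tenon2 [ 21  98 177]
off [ 11 158 118]
floor [107  12 186]
wall [ 26  87 158]
rackfl [ 12 176 106]
mat [ 75 123 126]
bar [160  14  56]
box [108 176 175]
tenon
([239.0, 228.0], [503, 80, 65, 23], 1)
([262.0, 227.0], [505, 21, 68, 24], -2)
([239.0, 188.0], [604, 79, 107, 25], -2)
([286.0, 187.0], [608, -37, 107, 24], 2)
off
([309.0, 228.0], [504, -94, 62, 32], 0)
([262.0, 188.0], [605, 21, 83, 33], 1)
([308.0, 188.0], [604, -94, 93, 33], 0)
rack
([404.0, 226.0], [516, -340, 270, 236], -3)
rackfloor
([430.0, 227.0], [512, -410, 251, 80], -3)
([386.0, 225.0], [519, -297, 251, 121], -3)
box
([130.0, 232.0], [492, 327, 332, 244], 0)
mat
([274.0, 163.0], [672, -8, 257, 12], -90)
bar
tape
traycorners [[ 656.36997812  126.19719307]
 [ 659.95294155 -137.53878073]
 [ 450.27357803  121.80760717]
 [ 453.06824622 -140.73330061]]
bottle [[729.04352854 230.00250556]] sander [[788.00062573 -57.44984025]]
```

Emit:
{"name": "apply_moves", "arguments": {"claw": [-0.1,-0.1,-0.1,-0.1,-0.1], "travel": [[0.579,-0.529,0],[0.579,-0.529,0],[0.579,-0.529,0],[0.579,-0.529,0],[0.579,-0.529,0]], "turn": [[0,0,0.143],[0,0,0.143],[0,0,0.143],[0,0,0.143],[0,0,0.143]], "newtons": 40}}

```text
t: 0.57
tcp_pos: [0.3497, -0.3671, 0.231]
tool_rot: [1.0, -0.001, -0.0, -0.0]
force: [1.4, 0.2, 0.0]
finger_gap: 0.445
gripper_force: 0.0
```

Emit:
{"name": "apply_moves", "arguments": {"claw": [-0.1,-0.1,-0.1,-0.1,-0.1], "travel": [[0.195,-0.487,0],[0.195,-0.487,0],[0.195,-0.487,0],[0.195,-0.487,0],[0.195,-0.487,0]], "turn": [[0,0,0],[0,0,0],[0,0,0],[0,0,0],[0,0,0]]}}

```text
t: 0.98
tcp_pos: [0.4269, -0.1735, 0.2313]
tool_rot: [1.0, 0.001, -0.0, -0.0]
force: [0.7, 0.1, -0.6]
finger_gap: 0.447
gripper_force: 0.0
```

Emit:
{"name": "apply_moves", "arguments": {"claw": [-0.1,-0.1,-0.1,-0.1,-0.1], "travel": [[0.098,-0.245,0],[0.098,-0.245,0],[0.098,-0.245,0],[0.098,-0.245,0],[0.098,-0.245,0]], "turn": [[0,0,0],[0,0,0],[0,0,0],[0,0,0],[0,0,0]]}}

```text
t: 1.4
tcp_pos: [0.504, 0.0202, 0.2313]
tool_rot: [1.0, 0.001, -0.0, 0.0]
force: [1.1, -0.7, -0.4]
finger_gap: 0.446
gripper_force: 0.0
```

```bash
python3 -c "
from h import *
tcp()"
```

```text
t 1.4 tcp [504.   20.2 231.3] yaw 0.1 gap 0.446 F [ 1.1 -0.7 -0.4] q [-0.18  0.37  1.73 -0.    1.05  1.39]
```

Emit:
{"name": "apply_moves", "arguments": {"claw": [-0.1,-0.1,-0.1,-0.1,-0.1], "travel": [[0.001,-0.001,0.2325],[0.001,-0.001,0.2325],[0.001,-0.001,0.2325],[0.001,-0.001,0.2325],[0.001,-0.001,0.2325]], "turn": [[0,0,0],[0,0,0],[0,0,0],[0,0,0],[0,0,0]]}}

```text
t: 1.82
tcp_pos: [0.5019, 0.0196, 0.0411]
tool_rot: [1.0, 0.001, -0.003, -0.001]
force: [-0.6, 1.0, 0.4]
finger_gap: 0.451
gripper_force: 0.0
```

```bash
python3 -c "
from h import *
tcp()
for n in('side','top'):
    p=manip.snapshot(n)['pixels'][:,:,::-1]
    c=p[150:290,200:380] if n=='side' else p[140:280,200:350]
    cv2.imwrite(f'pics/{n}1.png',cv2.resize(c,None,fx=4,fy=4))
"
```

```text
t 1.82 tcp [501.9  19.6  41.1] yaw 0.1 gap 0.451 F [-0.6  1.   0.4] q [-0.18  0.69  1.88  0.    0.58  1.38]
```

View pics/side1.png

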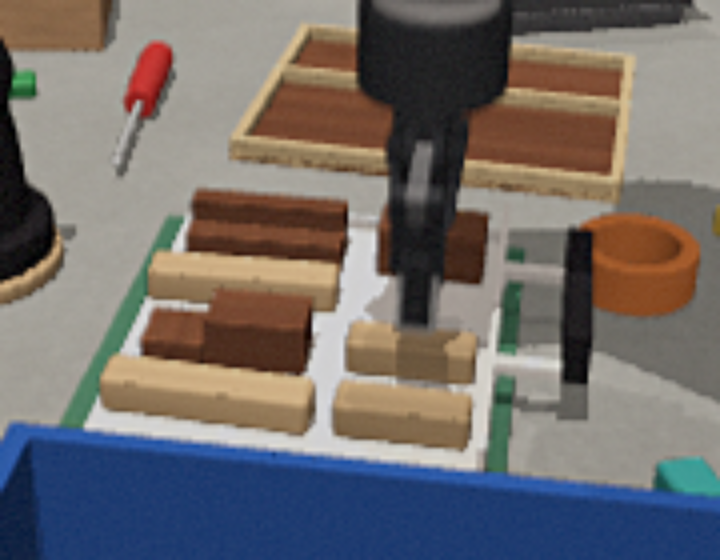

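Fingers stand over the inner short tenon at about (420,330) in the crop, straddling it well.

Emit:
{"name": "apply_moves", "arguments": {"claw": [-0.1,-0.1,-0.1,-0.8,-0.8], "travel": [[0.001,0,0.02],[0.002,0,0.039],[0.002,0,0.039],[0.002,0,0.039],[0.002,0,0.039]], "turn": [[0,0,0],[0,0,0],[0,0,0],[0,0,0],[0,0,0]]}}

```text
t: 2.33
tcp_pos: [0.5071, 0.0187, 0.0157]
tool_rot: [1.0, 0.001, 0.001, 0.0]
force: [0.2, 0.0, -0.1]
finger_gap: 0.295
gripper_force: 40.9
```

Emit:
{"name": "apply_moves", "arguments": {"claw": [-0.8,-0.8,-0.8,-0.8], "travel": [[0,0,0],[0,0,0],[0,0,0],[0,0,0]], "turn": [[0,0,0],[0,0,0],[0,0,0],[0,0,0]]}}

```text
t: 2.67
tcp_pos: [0.5069, 0.0187, 0.0153]
tool_rot: [1.0, 0.001, 0.001, 0.0]
force: [0.3, 0.4, 6.2]
finger_gap: 0.292
gripper_force: 41.8
```

Emit:
{"name": "apply_moves", "arguments": {"claw": [-0.8,-0.8,-0.8,-0.8,-0.8], "travel": [[0,0,-0.144],[0,0,-0.144],[0,0,-0.144],[-0.05,0.531,-0.144],[-0.05,0.531,-0.144]], "turn": [[0,0,0],[0,0,0],[0,0,0],[0,0,0],[0,0,0]]}}

```text
t: 3.08
tcp_pos: [0.5001, -0.0635, 0.1321]
tool_rot: [1.0, 0.004, 0.003, 0.001]
force: [1.2, -1.0, -1.0]
finger_gap: 0.293
gripper_force: 41.0
```

Emit:
{"name": "apply_moves", "arguments": {"claw": [-0.8,-0.8,-0.8,-0.8,-0.8], "travel": [[-0.04,0.4275,0],[-0.04,0.4275,0],[-0.04,0.4275,0],[-0.04,0.4275,0],[-0.04,0.4275,0]], "turn": [[0,0,0],[0,0,0],[0,0,0],[0,0,0],[0,0,0]]}}

```text
t: 3.5
tcp_pos: [0.4786, -0.2734, 0.1296]
tool_rot: [1.0, 0.001, 0.0, -0.0]
force: [1.5, 0.5, -1.0]
finger_gap: 0.289
gripper_force: 41.0
```

Emit:
{"name": "apply_moves", "arguments": {"claw": [-0.8,-0.8,-0.8,-0.8], "travel": [[-0.016,0.168,0],[-0.016,0.168,0],[-0.016,0.168,0],[-0.016,0.168,0]], "turn": [[0,0,0],[0,0,0],[0,0,0],[0,0,0]]}}

```text
t: 3.83
tcp_pos: [0.4665, -0.4139, 0.1301]
tool_rot: [1.0, -0.001, 0.002, 0.004]
force: [0.6, -0.9, 0.4]
finger_gap: 0.292
gripper_force: 41.0
```

Emit:
{"name": "apply_moves", "arguments": {"claw": [-0.8,-0.8,-0.8,-0.8,-0.8], "travel": [[0,0,0],[0,0,0],[0,0,0],[0,0,0],[0,0,0]], "turn": [[0,0,-0.483],[0,0,-0.483],[0,0,-0.483],[0,0,-0.483],[0,0,-0.483]]}}

```text
t: 4.25
tcp_pos: [0.4665, -0.4054, 0.1293]
tool_rot: [0.95, 0.311, -0.0, -0.0]
force: [-0.8, -0.6, -0.1]
finger_gap: 0.293
gripper_force: 41.0
```

Emit:
{"name": "apply_moves", "arguments": {"claw": [-0.8,-0.8,-0.8,-0.8,-0.8], "travel": [[0,0,0],[0,0,0],[0,0,0],[0,0,0],[0,0,0]], "turn": [[0,0,-0.284],[0,0,-0.284],[0,0,-0.284],[0,0,-0.284],[0,0,-0.284]]}}

```text
t: 4.67
tcp_pos: [0.4666, -0.4053, 0.1294]
tool_rot: [0.809, 0.588, 0.0, -0.0]
force: [0.2, -0.8, -1.4]
finger_gap: 0.291
gripper_force: 41.0
```

Emit:
{"name": "apply_moves", "arguments": {"claw": [-0.8,-0.8,-0.8,-0.8], "travel": [[0,0,0],[0,0,0],[0,0,0],[0,0,0]], "turn": [[0,0,-0.0856],[0,0,-0.0856],[0,0,-0.0856],[0,0,-0.0856]]}}

```text
t: 5.0
tcp_pos: [0.4667, -0.4055, 0.1294]
tool_rot: [0.725, 0.688, 0.0, -0.0]
force: [-0.4, -0.8, -0.2]
finger_gap: 0.296
gripper_force: 41.0
```

```bash
python3 -c "
from h import *
tcp()
p=manip.snapshot('top')
print('tenon',*blobs(p,(14,60,130),(32,200,255),.029,80,(215,155,335,260)),sep='\n')
p=p['pixels'][:,:,::-1]
cv2.imwrite('pics/t2.png',cv2.resize(p[140:290,200:460],None,fx=3,fy=3))
"
```

```text
t 5.0 tcp [ 466.7 -405.5  129.4] yaw 87.0 gap 0.296 F [-0.4 -0.8 -0.2] q [-0.9   0.64  1.54  0.    0.96 -0.84]
tenon
([239.0, 228.0], [503, 80, 65, 23], 1)
([239.0, 188.0], [604, 80, 107, 25], -2)
([286.0, 187.0], [608, -37, 107, 24], 2)
```

View pics/t2.png

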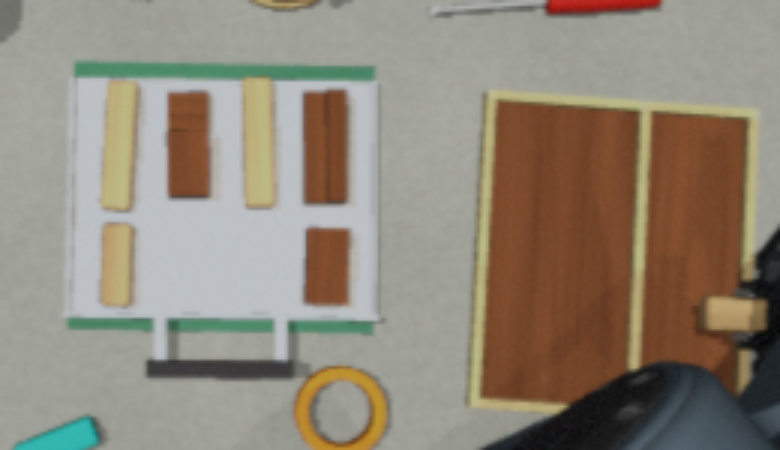

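The inner short is held over the narrow row at about (735,313) in the crop; the rest of the tray is unchanged.

Emit:
{"name": "apply_moves", "arguments": {"claw": [-0.8,-0.8,-0.8,-0.8,-0.8], "travel": [[0,0,0.05],[0,0,0.1],[0,0,0.13],[0,0,0.142],[0,0,0.142]], "turn": [[0,0,0],[0,0,0],[0,0,0],[0,0,0],[0,0,0]]}}

```text
t: 5.47
tcp_pos: [0.466, -0.4049, 0.0145]
tool_rot: [0.725, 0.688, 0.0, -0.002]
force: [-0.3, 0.8, -0.0]
finger_gap: 0.295
gripper_force: 43.1
```

Emit:
{"name": "apply_moves", "arguments": {"claw": [-0.8,-0.1,-0.1,-0.1,-0.1], "travel": [[0,0,0],[0,0,0],[0,0,0],[0,0,0],[0,0,0]], "turn": [[0,0,0],[0,0,0],[0,0,0],[0,0,0],[0,0,0]]}}

```text
t: 5.88
tcp_pos: [0.467, -0.4063, 0.0163]
tool_rot: [0.725, 0.689, -0.0, 0.001]
force: [0.3, 0.6, -1.0]
finger_gap: 0.453
gripper_force: 0.0
```

```bash
python3 -c "
from h import *
tcp()"
```

```text
t 5.88 tcp [ 467.  -406.3   16.3] yaw 87.1 gap 0.453 F [ 0.3  0.6 -1. ] q [-0.9   0.81  1.58 -0.    0.74 -0.85]
```

Emit:
{"name": "apply_moves", "arguments": {"claw": [-0.1,-0.1,-0.1,-0.1,-0.1], "travel": [[0,0,-0.1425],[0,0,-0.1425],[0,0,-0.1425],[0,0,-0.1425],[0,0,-0.1425]], "turn": [[0,0,0],[0,0,0],[0,0,0],[0,0,0.478],[0,0,0.478]]}}

```text
t: 6.3
tcp_pos: [0.4681, -0.4075, 0.1331]
tool_rot: [0.807, 0.591, 0.0, 0.003]
force: [-0.3, 0.0, -0.2]
finger_gap: 0.448
gripper_force: 0.0
```

Emit:
{"name": "apply_moves", "arguments": {"claw": [-0.1,-0.1,-0.1,-0.1,-0.1], "travel": [[0,0,0],[0,0,0],[0,0,0],[0,0,0],[0,0,0]], "turn": [[0,0,0.398],[0,0,0.398],[0,0,0.398],[0,0,0.398],[0,0,0.398]]}}

```text
t: 6.72
tcp_pos: [0.4667, -0.4059, 0.13]
tool_rot: [0.949, 0.314, 0.0, 0.0]
force: [-0.5, 0.1, 0.4]
finger_gap: 0.449
gripper_force: 0.0
```

Emit:
{"name": "apply_moves", "arguments": {"claw": [-0.1,-0.1,-0.1,-0.1,-0.1], "travel": [[0,0,0],[0,0,0],[0,0,0],[0,0,0],[0,0,0]], "turn": [[0,0,0.2],[0,0,0.2],[0,0,0.2],[0,0,0.2],[0,0,0.2]]}}

```text
t: 7.13
tcp_pos: [0.4668, -0.4059, 0.13]
tool_rot: [1.0, 0.007, 0.0, 0.0]
force: [0.3, 0.1, 0.2]
finger_gap: 0.448
gripper_force: 0.0
```

Emit:
{"name": "apply_moves", "arguments": {"claw": [-0.1,-0.1,-0.1,-0.1,-0.1], "travel": [[0.0556,-0.6066,0],[0.0556,-0.6066,0],[0.0556,-0.6066,0],[0.0556,-0.6066,0],[0.0556,-0.6066,0]], "turn": [[0,0,0],[0,0,0],[0,0,0],[0,0,0],[0,0,0]]}}

```text
t: 7.55
tcp_pos: [0.4813, -0.1966, 0.1301]
tool_rot: [1.0, 0.01, 0.0, 0.0]
force: [0.2, -0.1, -0.1]
finger_gap: 0.452
gripper_force: 0.0
```

```bash
python3 -c "
from h import *
tcp()
p=manip.snapshot('top')
print('tenon',*blobs(p,(14,60,130),(32,200,255),.029,80,(215,155,335,260)),sep='\n')
print(*blobs(p,(14,60,130),(32,200,255),.028,80,(418,175,448,275)),sep='\n')
p=p['pixels'][:,:,::-1]
cv2.imwrite('pics/t3.png',cv2.resize(p[140:290,200:460],None,fx=3,fy=3))
"
```

```text
t 7.55 tcp [ 481.3 -196.6  130.1] yaw 1.1 gap 0.452 F [ 0.2 -0.1 -0.1] q [-0.6   0.54  1.79  0.    0.81  0.95]
tenon
([239.0, 228.0], [503, 80, 65, 23], 1)
([239.0, 188.0], [604, 80, 107, 25], -3)
([286.0, 187.0], [608, -37, 107, 24], 2)
([445.0, 249.0], [455, -428, 120, 30], -1)
```

View pics/t3.png

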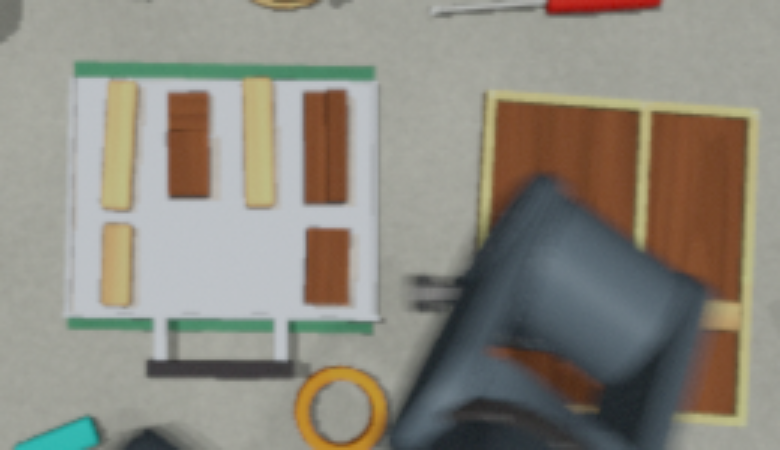

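The first short lies crosswise in the narrow row at about (722,315); the other tenons are undisturbed.

Emit:
{"name": "apply_moves", "arguments": {"claw": [-0.1,-0.1,-0.1,-0.1,-0.1], "travel": [[0.0318,-0.347,0],[0.0318,-0.347,0],[0.0318,-0.347,0],[0.0318,-0.347,0],[0.0318,-0.347,0]], "turn": [[0,0,0],[0,0,0],[0,0,0],[0,0,0],[0,0,0]]}}

```text
t: 8.02
tcp_pos: [0.4963, 0.0112, 0.1301]
tool_rot: [1.0, 0.01, 0.0, 0.0]
force: [0.9, -0.7, -0.2]
finger_gap: 0.449
gripper_force: 0.0
```

Emit:
{"name": "apply_moves", "arguments": {"claw": [-0.1,-0.1,-0.1,-0.1,-0.1], "travel": [[0.008,-0.0874,0],[0.008,-0.0874,0],[0.008,-0.0874,0.05],[0.008,-0.0874,0.1],[0.008,-0.0874,0.106]], "turn": [[0,0,0],[0,0,0],[0,0,0],[0,0,0],[0,0,0]]}}

```text
t: 8.43
tcp_pos: [0.4973, 0.0805, 0.0395]
tool_rot: [1.0, 0.011, -0.006, -0.0]
force: [-1.2, -0.7, -1.1]
finger_gap: 0.449
gripper_force: 0.0
```

Emit:
{"name": "apply_moves", "arguments": {"claw": [-0.1,-0.1,-0.1,-0.8,-0.8], "travel": [[0,0,0.019],[0,0,0.038],[0,0,0.038],[0,0,0.038],[0,0,0.038]], "turn": [[0,0,0],[0,0,0],[0,0,0],[0,0,0],[0,0,0]]}}

```text
t: 8.85
tcp_pos: [0.5021, 0.0792, 0.0161]
tool_rot: [1.0, 0.01, 0.001, 0.0]
force: [0.1, -0.2, 0.2]
finger_gap: 0.289
gripper_force: 41.6
```

Emit:
{"name": "apply_moves", "arguments": {"claw": [-0.8,-0.8,-0.8], "travel": [[0,0,0],[0,0,0],[0,0,0]], "turn": [[0,0,0],[0,0,0],[0,0,0]]}}

```text
t: 9.1
tcp_pos: [0.502, 0.0795, 0.0156]
tool_rot: [1.0, 0.01, 0.001, 0.0]
force: [-0.6, -0.2, 5.7]
finger_gap: 0.293
gripper_force: 42.3
```

```bash
python3 -c "
from h import *
tcp()"
```

```text
t 9.1 tcp [502.   79.5  15.6] yaw 1.2 gap 0.293 F [-0.6 -0.2  5.7] q [-0.06  0.74  1.87 -0.    0.53  1.49]
```

Emit:
{"name": "apply_moves", "arguments": {"claw": [-0.8,-0.8,-0.8,-0.8,-0.8], "travel": [[0,0,-0.144],[0,0,-0.144],[0,0,-0.144],[0.058,0.613,-0.144],[0.058,0.613,-0.144]], "turn": [[0,0,0],[0,0,0],[0,0,0],[0,0,0],[0,0,0]]}}

```text
t: 9.52
tcp_pos: [0.5123, -0.0023, 0.1326]
tool_rot: [1.0, 0.013, 0.003, 0.001]
force: [1.1, -0.2, 0.3]
finger_gap: 0.292
gripper_force: 41.7
```

Emit:
{"name": "apply_moves", "arguments": {"claw": [-0.8,-0.8,-0.8,-0.8,-0.8], "travel": [[0.0482,0.509,0],[0.0482,0.509,0],[0.0482,0.509,0],[0.0482,0.509,0],[0.0482,0.509,0]], "turn": [[0,0,0],[0,0,0],[0,0,0],[0,0,0],[0,0,0]]}}

```text
t: 9.93
tcp_pos: [0.5344, -0.2121, 0.1302]
tool_rot: [1.0, 0.01, 0.0, 0.0]
force: [1.0, 0.0, 0.1]
finger_gap: 0.29
gripper_force: 41.7
```

Emit:
{"name": "apply_moves", "arguments": {"claw": [-0.8,-0.8,-0.8,-0.8,-0.8], "travel": [[0.0236,0.25,0],[0.0236,0.25,0],[0.0236,0.25,0],[0.0236,0.25,0],[0.0236,0.25,0]], "turn": [[0,0,0],[0,0,0],[0,0,0],[0,0,0],[0,0,0]]}}

```text
t: 10.35
tcp_pos: [0.5574, -0.413, 0.1302]
tool_rot: [1.0, 0.01, 0.0, 0.001]
force: [0.7, -0.0, -0.1]
finger_gap: 0.29
gripper_force: 41.7
```

Emit:
{"name": "apply_moves", "arguments": {"claw": [-0.8,-0.8,-0.8,-0.8,-0.8], "travel": [[0,0,0],[0,0,0],[0,0,0],[0,0,0],[0,0,0]], "turn": [[0,0,-0.478],[0,0,-0.478],[0,0,-0.478],[0,0,-0.478],[0,0,-0.478]]}}

```text
t: 10.77
tcp_pos: [0.5573, -0.4096, 0.1298]
tool_rot: [0.947, 0.32, -0.0, -0.0]
force: [1.1, -0.0, -0.4]
finger_gap: 0.295
gripper_force: 41.7
```

Emit:
{"name": "apply_moves", "arguments": {"claw": [-0.8,-0.8,-0.8,-0.8,-0.8], "travel": [[0,0,0],[0,0,0],[0,0,0],[0,0,0],[0,0,0]], "turn": [[0,0,-0.279],[0,0,-0.279],[0,0,-0.279],[0,0,-0.279],[0,0,-0.279]]}}

```text
t: 11.18
tcp_pos: [0.5574, -0.4093, 0.1299]
tool_rot: [0.803, 0.596, -0.0, -0.0]
force: [0.5, -0.2, -0.5]
finger_gap: 0.289
gripper_force: 41.7
```

Emit:
{"name": "apply_moves", "arguments": {"claw": [-0.8,-0.8,-0.8,-0.8], "travel": [[0,0,0],[0,0,0],[0,0,0],[0,0,0]], "turn": [[0,0,-0.08],[0,0,-0.08],[0,0,-0.08],[0,0,-0.08]]}}

```text
t: 11.52
tcp_pos: [0.5575, -0.4094, 0.1299]
tool_rot: [0.725, 0.688, 0.0, -0.0]
force: [-0.5, 0.5, -0.5]
finger_gap: 0.29
gripper_force: 41.7
```

```bash
python3 -c "
from h import *
tcp()"
```

```text
t 11.52 tcp [ 557.5 -409.4  129.9] yaw 87.0 gap 0.29 F [-0.5  0.5 -0.5] q [-0.79  0.73  1.33  0.    1.08 -0.74]
```

Emit:
{"name": "apply_moves", "arguments": {"claw": [-0.8,-0.8,-0.8,-0.8,-0.8], "travel": [[0,0,0.05],[0,0,0.1],[0,0,0.13],[0,0,0.142],[0,0,0.142]], "turn": [[0,0,0],[0,0,0],[0,0,0],[0,0,0],[0,0,0]]}}

```text
t: 11.93
tcp_pos: [0.5567, -0.4087, 0.0152]
tool_rot: [0.725, 0.689, -0.0, -0.002]
force: [0.2, 0.8, 0.1]
finger_gap: 0.294
gripper_force: 43.3
```

Emit:
{"name": "apply_moves", "arguments": {"claw": [-0.8,-0.1,-0.1,-0.1,-0.1], "travel": [[0,0,0],[0,0,0],[0,0,0],[0,0,0],[0,0,0]], "turn": [[0,0,0],[0,0,0],[0,0,0],[0,0,0],[0,0,0]]}}

```text
t: 12.35
tcp_pos: [0.5579, -0.4099, 0.0167]
tool_rot: [0.724, 0.689, -0.0, 0.0]
force: [0.2, 0.0, 0.2]
finger_gap: 0.45
gripper_force: 0.0
```

Emit:
{"name": "apply_moves", "arguments": {"claw": [-0.1,-0.1,-0.1,-0.1,-0.1], "travel": [[0,0,-0.1425],[0,0,-0.1425],[0,0,-0.1425],[0,0,-0.1425],[0,0,-0.1425]], "turn": [[0,0,0],[0,0,0],[0,0,0],[0,0,0.478],[0,0,0.478]]}}

```text
t: 12.77
tcp_pos: [0.5593, -0.4112, 0.1341]
tool_rot: [0.806, 0.591, 0.001, 0.004]
force: [0.1, 0.4, -1.3]
finger_gap: 0.452
gripper_force: 0.0
```

Emit:
{"name": "apply_moves", "arguments": {"claw": [-0.1,-0.1,-0.1,-0.1,-0.1], "travel": [[0,0,0],[0,0,0],[0,0,0],[0,0,0],[0,0,0]], "turn": [[0,0,0.398],[0,0,0.398],[0,0,0.398],[0,0,0.398],[0,0,0.398]]}}

```text
t: 13.18
tcp_pos: [0.5576, -0.4096, 0.1304]
tool_rot: [0.949, 0.315, 0.0, 0.0]
force: [0.7, -0.1, -0.2]
finger_gap: 0.449
gripper_force: 0.0
```

Emit:
{"name": "apply_moves", "arguments": {"claw": [-0.1,-0.1,-0.1,-0.1,-0.1], "travel": [[0,0,0],[0,0,0],[0,0,0],[0,0,0],[0,0,0]], "turn": [[0,0,0.2],[0,0,0.2],[0,0,0.2],[0,0,0.2],[0,0,0.2]]}}

```text
t: 13.6
tcp_pos: [0.5576, -0.4096, 0.1303]
tool_rot: [1.0, 0.008, 0.0, 0.0]
force: [-0.1, 0.8, -0.3]
finger_gap: 0.453
gripper_force: 0.0
```

```bash
python3 -c "
from h import *
tcp()
p=manip.snapshot('top')
print('tenon',*blobs(p,(14,60,130),(32,200,255),.029,80,(215,155,335,260)),sep='\n')
"
```

```text
t 13.6 tcp [ 557.6 -409.6  130.3] yaw 0.9 gap 0.453 F [-0.1  0.8 -0.3] q [-0.79  0.73  1.33  0.    1.08  0.76]
tenon
([239.0, 188.0], [604, 80, 107, 25], -2)
([286.0, 187.0], [608, -37, 107, 24], 2)
```

Emit:
{"name": "apply_moves", "arguments": {"claw": [-0.1,-0.1,-0.1,-0.1,-0.1], "travel": [[0.0687,-0.611,0],[0.0687,-0.611,0],[0.0687,-0.611,0],[0.0687,-0.611,0],[0.0687,-0.611,0]], "turn": [[0,0,0],[0,0,0],[0,0,0],[0,0,0],[0,0,0]]}}

```text
t: 14.07
tcp_pos: [0.5763, -0.2006, 0.1304]
tool_rot: [1.0, 0.012, 0.0, 0.0]
force: [0.3, -0.7, -0.3]
finger_gap: 0.453
gripper_force: 0.0
```

Emit:
{"name": "apply_moves", "arguments": {"claw": [-0.1,-0.1,-0.1,-0.1,-0.1], "travel": [[0.0396,-0.352,0],[0.0396,-0.352,0],[0.0396,-0.352,0],[0.0396,-0.352,0],[0.0396,-0.352,0]], "turn": [[0,0,0],[0,0,0],[0,0,0],[0,0,0],[0,0,0]]}}

```text
t: 14.48
tcp_pos: [0.5952, 0.0073, 0.1305]
tool_rot: [1.0, 0.012, 0.0, 0.0]
force: [0.8, -1.0, 0.6]
finger_gap: 0.452
gripper_force: 0.0
```

Emit:
{"name": "apply_moves", "arguments": {"claw": [-0.1,-0.1,-0.1,-0.1,-0.1], "travel": [[0.0104,-0.0928,0],[0.0104,-0.0928,0],[0.0104,-0.0928,0.05],[0.0104,-0.0928,0.1],[0.0104,-0.0928,0.106]], "turn": [[0,0,0],[0,0,0],[0,0,0],[0,0,0],[0,0,0]]}}

```text
t: 14.9
tcp_pos: [0.597, 0.081, 0.0392]
tool_rot: [1.0, 0.013, -0.006, -0.0]
force: [-1.1, -0.3, -0.1]
finger_gap: 0.449
gripper_force: 0.0
```

Emit:
{"name": "apply_moves", "arguments": {"claw": [-0.1,-0.1], "travel": [[0,0,0],[0,0,0]], "turn": [[0,0,0],[0,0,0]]}}

```text
t: 15.07
tcp_pos: [0.6026, 0.0793, 0.0461]
tool_rot: [1.0, 0.011, 0.0, 0.0]
force: [0.4, -0.5, 0.2]
finger_gap: 0.449
gripper_force: 0.0
```

```bash
python3 -c "
from h import *
tcp()
p=manip.snapshot('top')
print('rack',*blobs(p,(14,60,130),(32,200,255),.028,80,(424,180,444,268)),sep='\n')
a=p['pixels'][:,:,::-1];b=manip.snapshot('side')['pixels'][:,:,::-1]
cv2.imwrite('pics/t4.png',np.hstack([cv2.resize(a[150:290,210:460],(400,400)),cv2.resize(b[150:290,200:380],(400,400))]))
"
```

```text
t 15.07 tcp [602.6  79.3  46.1] yaw 1.3 gap 0.449 F [ 0.4 -0.5  0.2] q [-0.05  0.76  1.61  0.    0.78  1.5 ]
rack
([433.0, 244.0], [470, -410, 48, 27], 89)
([433.0, 208.0], [560, -411, 49, 26], 87)
```

View pics/t4.png

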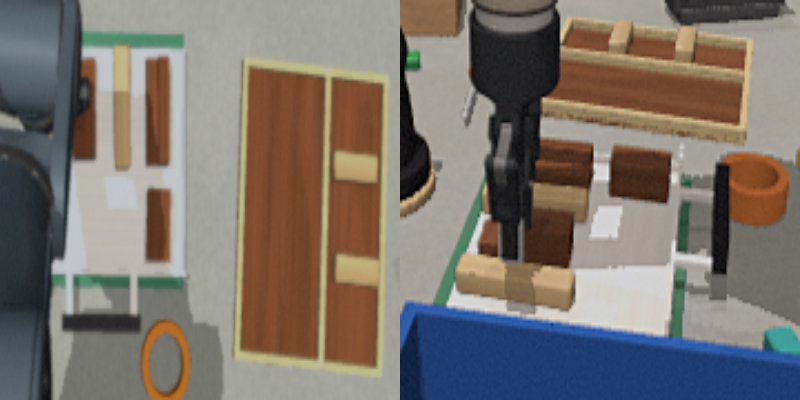

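Both shorts lie crosswise in the narrow row, at (356,167) and (357,270) in the left half; the fingers straddle the long tenon at (515,275) in the right half.

Emit:
{"name": "apply_moves", "arguments": {"claw": [-0.1,-0.1,-0.1,-0.8,-0.8], "travel": [[0,0,0.019],[0,0,0.038],[0,0,0.038],[0,0,0.038],[0,0,0.038]], "turn": [[0,0,0],[0,0,0],[0,0,0],[0,0,0],[0,0,0]]}}

```text
t: 15.58
tcp_pos: [0.6033, 0.0793, 0.0169]
tool_rot: [1.0, 0.011, 0.002, 0.0]
force: [0.1, 0.4, -0.5]
finger_gap: 0.294
gripper_force: 38.5
```

Emit:
{"name": "apply_moves", "arguments": {"claw": [-0.8,-0.8,-0.8], "travel": [[0,0,0],[0,0,0],[0,0,0]], "turn": [[0,0,0],[0,0,0],[0,0,0]]}}

```text
t: 15.83
tcp_pos: [0.6032, 0.0794, 0.0167]
tool_rot: [1.0, 0.011, 0.002, 0.0]
force: [-0.6, -1.1, 6.5]
finger_gap: 0.297
gripper_force: 39.4
```

Emit:
{"name": "apply_moves", "arguments": {"claw": [-0.8,-0.8,-0.8,-0.8,-0.8], "travel": [[0,0,-0.144],[0,0,-0.144],[0,0,-0.144],[-0.0586,0.4695,-0.144],[-0.0586,0.4695,-0.144]], "turn": [[0,0,0],[0,0,0],[0,0,0],[0,0,0],[0,0,0]]}}

```text
t: 16.25
tcp_pos: [0.5956, -0.0022, 0.1336]
tool_rot: [1.0, 0.014, 0.004, 0.001]
force: [1.3, -1.1, -1.2]
finger_gap: 0.3
gripper_force: 38.9
```

Emit:
{"name": "apply_moves", "arguments": {"claw": [-0.8,-0.8,-0.8,-0.8,-0.8], "travel": [[-0.0457,0.366,0],[-0.0457,0.366,0],[-0.0457,0.366,0],[-0.0457,0.366,0],[-0.0457,0.366,0]], "turn": [[0,0,0],[0,0,0],[0,0,0],[0,0,0],[0,0,0]]}}

```text
t: 16.67
tcp_pos: [0.5716, -0.2122, 0.1306]
tool_rot: [1.0, 0.011, 0.0, 0.0]
force: [1.0, -0.8, -0.9]
finger_gap: 0.292
gripper_force: 38.9
```

Emit:
{"name": "apply_moves", "arguments": {"claw": [-0.8,-0.8,-0.8], "travel": [[-0.0134,0.1074,0],[-0.0134,0.1074,0],[-0.0134,0.1074,0]], "turn": [[0,0,0],[0,0,0],[0,0,0]]}}

```text
t: 16.92
tcp_pos: [0.5633, -0.3054, 0.131]
tool_rot: [1.0, 0.008, 0.002, 0.003]
force: [1.7, -0.2, 0.1]
finger_gap: 0.294
gripper_force: 38.9
```

Emit:
{"name": "apply_moves", "arguments": {"claw": [-0.8,-0.8,-0.8,-0.8,-0.8], "travel": [[0,0,0],[0,0,0],[0,0,0],[0,0,0],[0,0,0]], "turn": [[0,0,-0.478],[0,0,-0.478],[0,0,-0.478],[0,0,-0.478],[0,0,-0.478]]}}

```text
t: 17.33
tcp_pos: [0.5631, -0.2963, 0.1303]
tool_rot: [0.947, 0.321, 0.0, -0.0]
force: [-1.2, -0.7, -0.5]
finger_gap: 0.297
gripper_force: 38.9
```

Emit:
{"name": "apply_moves", "arguments": {"claw": [-0.8,-0.8,-0.8,-0.8,-0.8], "travel": [[0,0,0],[0,0,0],[0,0,0],[0,0,0],[0,0,0]], "turn": [[0,0,-0.279],[0,0,-0.279],[0,0,-0.279],[0,0,-0.279],[0,0,-0.279]]}}

```text
t: 17.75
tcp_pos: [0.5632, -0.2962, 0.1303]
tool_rot: [0.803, 0.596, 0.0, -0.0]
force: [1.1, 0.6, -0.4]
finger_gap: 0.292
gripper_force: 38.9
```

Emit:
{"name": "apply_moves", "arguments": {"claw": [-0.8,-0.8,-0.8,-0.8], "travel": [[0,0,0],[0,0,0],[0,0,0],[0,0,0]], "turn": [[0,0,-0.08],[0,0,-0.08],[0,0,-0.08],[0,0,-0.08]]}}

```text
t: 18.08
tcp_pos: [0.5632, -0.2963, 0.1303]
tool_rot: [0.725, 0.689, 0.0, 0.0]
force: [-0.5, -0.9, -0.6]
finger_gap: 0.297
gripper_force: 38.9
```

```bash
python3 -c "
from h import *
tcp()
p=manip.snapshot('top')
print('tenon',*blobs(p,(14,60,130),(32,200,255),.029,80,(215,155,335,260)),sep='\n')
"
```

```text
t 18.08 tcp [ 563.2 -296.3  130.3] yaw 87.1 gap 0.297 F [-0.5 -0.9 -0.6] q [-0.66  0.66  1.49  0.    0.99 -0.61]
tenon
([286.0, 187.0], [608, -37, 107, 24], 2)
```

Emit:
{"name": "apply_moves", "arguments": {"claw": [-0.8,-0.8,-0.8,-0.8,-0.8], "travel": [[0,0,0.05],[0,0,0.1],[0,0,0.13],[0,0,0.142],[0,0,0.142]], "turn": [[0,0,0],[0,0,0],[0,0,0],[0,0,0],[0,0,0]]}}

```text
t: 18.55
tcp_pos: [0.5623, -0.2959, 0.0152]
tool_rot: [0.725, 0.689, -0.0, -0.002]
force: [-0.2, -0.4, -0.5]
finger_gap: 0.291
gripper_force: 39.5
```

Emit:
{"name": "apply_moves", "arguments": {"claw": [-0.8,-0.1,-0.1,-0.1,-0.1], "travel": [[0,0,0],[0,0,0],[0,0,0],[0,0,0],[0,0,0]], "turn": [[0,0,0],[0,0,0],[0,0,0],[0,0,0],[0,0,0]]}}

```text
t: 18.97
tcp_pos: [0.5636, -0.2968, 0.0172]
tool_rot: [0.724, 0.69, 0.0, 0.001]
force: [-0.2, 0.0, -0.7]
finger_gap: 0.449
gripper_force: 0.0
```

Emit:
{"name": "apply_moves", "arguments": {"claw": [-0.1,-0.1,-0.1,-0.1,-0.1], "travel": [[0,0,-0.1425],[0,0,-0.1425],[0,0,-0.1425],[0,0,-0.1425],[0,0,-0.1425]], "turn": [[0,0,0],[0,0,0],[0,0,0],[0,0,0.478],[0,0,0.478]]}}

```text
t: 19.38
tcp_pos: [0.565, -0.2978, 0.1341]
tool_rot: [0.806, 0.592, 0.001, 0.003]
force: [-0.6, 0.8, 0.2]
finger_gap: 0.451
gripper_force: 0.0
```

Emit:
{"name": "apply_moves", "arguments": {"claw": [-0.1,-0.1,-0.1,-0.1,-0.1], "travel": [[0,0,0],[0,0,0],[0,0,0],[0,0,0],[0,0,0]], "turn": [[0,0,0.398],[0,0,0.398],[0,0,0.398],[0,0,0.398],[0,0,0.398]]}}

```text
t: 19.8
tcp_pos: [0.5632, -0.2965, 0.1308]
tool_rot: [0.949, 0.315, 0.0, 0.0]
force: [-0.1, -0.4, -0.6]
finger_gap: 0.451
gripper_force: 0.0
```

Emit:
{"name": "apply_moves", "arguments": {"claw": [-0.1,-0.1,-0.1,-0.1,-0.1], "travel": [[0,0,0],[0,0,0],[0,0,0],[0,0,0],[0,0,0]], "turn": [[0,0,0.2],[0,0,0.2],[0,0,0.2],[0,0,0.2],[0,0,0.2]]}}

```text
t: 20.22
tcp_pos: [0.5632, -0.2965, 0.1308]
tool_rot: [1.0, 0.008, 0.0, 0.0]
force: [0.3, -0.6, -0.5]
finger_gap: 0.45
gripper_force: 0.0
```

```bash
python3 -c "
from h import *
tcp()
p=manip.snapshot('top')
print('tenon',*blobs(p,(14,60,130),(32,200,255),.029,80,(215,155,335,260)),sep='\n')
"
```

```text
t 20.22 tcp [ 563.2 -296.5  130.8] yaw 1.0 gap 0.45 F [ 0.3 -0.6 -0.5] q [-0.66  0.66  1.49  0.    0.99  0.89]
tenon
([286.0, 187.0], [608, -37, 107, 24], 2)
```

Emit:
{"name": "apply_moves", "arguments": {"claw": [-0.1,-0.1,-0.1,-0.1,-0.1], "travel": [[0.0617,-0.323,0],[0.0617,-0.323,0],[0.0617,-0.323,0],[0.0617,-0.323,0],[0.0617,-0.323,0]], "turn": [[0,0,0],[0,0,0],[0,0,0],[0,0,0],[0,0,0]]}}

```text
t: 20.68
tcp_pos: [0.5976, -0.0894, 0.1309]
tool_rot: [1.0, 0.012, 0.0, 0.0]
force: [1.4, -0.5, -0.1]
finger_gap: 0.455
gripper_force: 0.0
```

Emit:
{"name": "apply_moves", "arguments": {"claw": [-0.1,-0.1,-0.1,-0.1,-0.1], "travel": [[0.0128,-0.067,0],[0.0128,-0.067,0],[0.0128,-0.067,0.05],[0.0128,-0.067,0.1],[0.0128,-0.067,0.106]], "turn": [[0,0,0],[0,0,0],[0,0,0],[0,0,0],[0,0,0]]}}

```text
t: 21.1
tcp_pos: [0.6019, -0.0358, 0.0397]
tool_rot: [1.0, 0.013, -0.006, -0.001]
force: [-1.1, -0.3, -1.1]
finger_gap: 0.447
gripper_force: 0.0
```

Emit:
{"name": "apply_moves", "arguments": {"claw": [-0.1,-0.1,-0.1,-0.8,-0.8], "travel": [[0,0,0.019],[0,0,0.0385],[0,0,0.0385],[0,0,0.0385],[0,0,0.0385]], "turn": [[0,0,0],[0,0,0],[0,0,0],[0,0,0],[0,0,0]]}}

```text
t: 21.52
tcp_pos: [0.6073, -0.0379, 0.0165]
tool_rot: [1.0, 0.012, 0.001, 0.0]
force: [0.3, -0.3, 0.0]
finger_gap: 0.289
gripper_force: 42.8
```

Emit:
{"name": "apply_moves", "arguments": {"claw": [-0.8,-0.8,-0.8], "travel": [[0,0,0],[0,0,0],[0,0,0]], "turn": [[0,0,0],[0,0,0],[0,0,0]]}}

```text
t: 21.77
tcp_pos: [0.6072, -0.0375, 0.016]
tool_rot: [1.0, 0.012, 0.001, 0.0]
force: [0.3, 0.6, -1.2]
finger_gap: 0.291
gripper_force: 42.9
```

Emit:
{"name": "apply_moves", "arguments": {"claw": [-0.8,-0.8,-0.8,-0.8,-0.8], "travel": [[0,0,-0.144],[0,0,-0.144],[0,0,-0.144],[-0.1736,0.3168,-0.144],[-0.1736,0.3168,-0.144]], "turn": [[0,0,0],[0,0,0],[0,0,0],[0,0,0],[0,0,0]]}}

```text
t: 22.18
tcp_pos: [0.5708, -0.1109, 0.1336]
tool_rot: [1.0, 0.014, 0.004, 0.002]
force: [1.0, -2.0, -1.1]
finger_gap: 0.285
gripper_force: 42.9
```

Emit:
{"name": "apply_moves", "arguments": {"claw": [-0.8,-0.8,-0.8,-0.8,-0.8], "travel": [[-0.1235,0.2254,0],[-0.1235,0.2254,0],[-0.1235,0.2254,0],[-0.1235,0.2254,0],[-0.1235,0.2254,0]], "turn": [[0,0,0],[0,0,0],[0,0,0],[0,0,0],[0,0,0]]}}

```text
t: 22.6
tcp_pos: [0.4725, -0.2957, 0.1307]
tool_rot: [1.0, 0.012, 0.0, 0.0]
force: [0.7, 0.5, -0.7]
finger_gap: 0.294
gripper_force: 42.9
```

Emit:
{"name": "apply_moves", "arguments": {"claw": [-0.8,-0.8,-0.8,-0.8,-0.8], "travel": [[0,0,0],[0,0,0],[0,0,0],[0,0,0],[0,0,0]], "turn": [[0,0,-0.478],[0,0,-0.478],[0,0,-0.478],[0,0,-0.478],[0,0,-0.478]]}}

```text
t: 23.02
tcp_pos: [0.4735, -0.294, 0.1305]
tool_rot: [0.947, 0.321, 0.0, 0.0]
force: [0.3, 0.4, -0.9]
finger_gap: 0.289
gripper_force: 42.9
```

Emit:
{"name": "apply_moves", "arguments": {"claw": [-0.8,-0.8,-0.8,-0.8,-0.8], "travel": [[0,0,0],[0,0,0],[0,0,0],[0,0,0],[0,0,0]], "turn": [[0,0,-0.279],[0,0,-0.279],[0,0,-0.279],[0,0,-0.279],[0,0,-0.279]]}}

```text
t: 23.43
tcp_pos: [0.4736, -0.2938, 0.1306]
tool_rot: [0.802, 0.597, 0.0, 0.0]
force: [0.4, -0.3, -1.1]
finger_gap: 0.292
gripper_force: 42.9
```

Emit:
{"name": "apply_moves", "arguments": {"claw": [-0.8,-0.8,-0.8,-0.8], "travel": [[0,0,0],[0,0,0],[0,0,0],[0,0,0]], "turn": [[0,0,-0.08],[0,0,-0.08],[0,0,-0.08],[0,0,-0.08]]}}

```text
t: 23.77
tcp_pos: [0.4737, -0.2938, 0.1304]
tool_rot: [0.724, 0.689, 0.0, 0.0]
force: [0.3, -0.9, -1.1]
finger_gap: 0.289
gripper_force: 42.9
```

```bash
python3 -c "
from h import *
tcp()
p=manip.snapshot('top')
print('tenon',*blobs(p,(14,60,130),(32,200,255),.029,80,(215,155,335,260)),sep='\n')
a=p['pixels'][:,:,::-1]
cv2.imwrite('pics/t5.png',cv2.resize(a[140:290,200:460],None,fx=3,fy=3))
"
```

```text
t 23.77 tcp [ 473.7 -293.8  130.4] yaw 87.2 gap 0.289 F [ 0.3 -0.9 -1.1] q [-0.76  0.58  1.7  -0.    0.87 -0.71]
tenon
```

View pics/t5.png

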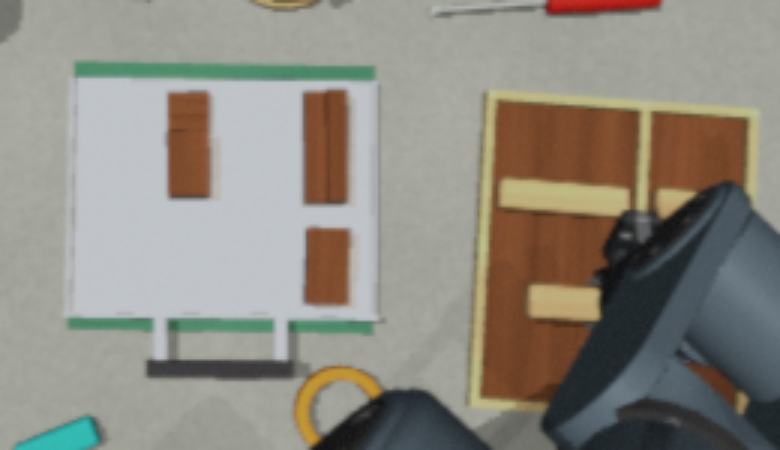

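All tray tenons are off the tray; the first long lies in the wide row at (565,197) and the second is held over (565,302).

Emit:
{"name": "apply_moves", "arguments": {"claw": [-0.8,-0.8,-0.8,-0.8,-0.8], "travel": [[0,0,0.05],[0,0,0.1],[0,0,0.13],[0,0,0.142],[0,0,0.142]], "turn": [[0,0,0],[0,0,0],[0,0,0],[0,0,0],[0,0,0]]}}

```text
t: 24.23
tcp_pos: [0.4728, -0.2931, 0.0154]
tool_rot: [0.724, 0.69, -0.0, -0.002]
force: [0.4, -1.6, -0.4]
finger_gap: 0.295
gripper_force: 44.5
```

Emit:
{"name": "apply_moves", "arguments": {"claw": [-0.8,-0.1,-0.1,-0.1,-0.1], "travel": [[0,0,0],[0,0,0],[0,0,0],[0,0,0],[0,0,0]], "turn": [[0,0,0],[0,0,0],[0,0,0],[0,0,0],[0,0,0]]}}

```text
t: 24.65
tcp_pos: [0.474, -0.2941, 0.0171]
tool_rot: [0.723, 0.69, 0.0, 0.001]
force: [0.4, -0.3, -0.5]
finger_gap: 0.449
gripper_force: 0.0
```

Emit:
{"name": "apply_moves", "arguments": {"claw": [-0.1,-0.1,-0.1,-0.1,-0.1], "travel": [[0,0,-0.1425],[0,0,-0.1425],[0,0,-0.1425],[0,0,-0.1425],[0,0,-0.1425]], "turn": [[0,0,0],[0,0,0],[0,0,0],[0,0,0],[0,0,0]]}}

```text
t: 25.07
tcp_pos: [0.4748, -0.2948, 0.1329]
tool_rot: [0.723, 0.691, 0.0, 0.003]
force: [0.2, -1.1, 0.6]
finger_gap: 0.45
gripper_force: 0.0
```

```bash
python3 -c "
from h import *
tcp()
p=manip.snapshot('top')
print('bar',*blobs(p,(0,0,0),(180,90,90),.057,60,(245,255,302,275)),sep='\n')
print('tray',*blobs(p,(95,0,150),(125,40,255),.007,3000,(215,155,335,260)),sep='\n')
print('off',*blobs(p,(0,90,30),(13,255,150),.037,80,(215,155,335,260)),sep='\n')
print('box',*blobs(p,(100,100,20),(130,255,255),.09,2000),sep='\n')
D=p['depth'];print('bar depth', D[263,273],D[263,260],D[263,290], D[200,285])
"
```

```text
t 25.07 tcp [ 474.8 -294.8  132.9] yaw 87.3 gap 0.45 F [ 0.2 -1.1  0.6] q [-0.76  0.57  1.69 -0.    0.87 -0.71]
bar
([273.0, 263.0], [420, -7, 116, 12], -89)
tray
([265.0, 212.0], [545, -7, 265, 238], -90)
off
([309.0, 228.0], [505, -94, 60, 32], 0)
([262.0, 188.0], [605, 21, 83, 33], 1)
([308.0, 188.0], [604, -94, 93, 33], 0)
box
([130.0, 232.0], [492, 327, 332, 244], 0)
bar depth 1.0910256 1.0938301 1.0937897 1.1508721
```

Emit:
{"name": "apply_moves", "arguments": {"claw": [-0.1,-0.1,-0.1,-0.1,-0.1], "travel": [[0.3556,-0.085,0],[0.3556,-0.085,0],[0.3556,-0.085,0],[0.3556,-0.085,0],[0.3556,-0.085,0]], "turn": [[0,0,0],[0,0,0],[0,0,0],[0,0,0],[0,0,0]]}}

```text
t: 25.53
tcp_pos: [0.4326, -0.087, 0.1292]
tool_rot: [0.724, 0.69, -0.001, -0.002]
force: [1.0, 0.6, 0.2]
finger_gap: 0.452
gripper_force: 0.0
```

Emit:
{"name": "apply_moves", "arguments": {"claw": [-0.1,-0.1,-0.1,-0.1,-0.1], "travel": [[0.1022,-0.0244,0],[0.1022,-0.0244,0],[0.1022,-0.0244,0.03],[0.1022,-0.0244,0.066],[0.1022,-0.0244,0.066]], "turn": [[0,0,-0.021],[0,0,-0.021],[0,0,-0.021],[0,0,-0.021],[0,0,-0.021]]}}

```text
t: 25.95
tcp_pos: [0.4152, -0.0046, 0.0735]
tool_rot: [0.699, 0.715, -0.003, -0.005]
force: [-1.0, 0.6, -0.9]
finger_gap: 0.457
gripper_force: 0.0
```

Emit:
{"name": "apply_moves", "arguments": {"claw": [-0.1,-0.1], "travel": [[0,0,0],[0,0,0]], "turn": [[0,0,0],[0,0,0]]}}

```text
t: 26.12
tcp_pos: [0.4187, -0.0068, 0.0777]
tool_rot: [0.7, 0.714, -0.0, -0.001]
force: [0.7, -0.6, 0.5]
finger_gap: 0.445
gripper_force: 0.0
```

```bash
python3 -c "
from h import *
tcp()
p=manip.snapshot('top')
print('rack',*blobs(p,(14,60,130),(32,200,255),.028,80,(424,180,444,268)),*blobs(p,(14,60,130),(32,200,255),.028,80,(367,180,409,268)),sep='\n')
print('boxedges',ray(p,[(80,232),(182,232),(130,163),(130,302)],.09)*1000)
a=p['pixels'][:,:,::-1];b=manip.snapshot('side')['pixels'][:,:,::-1]
cv2.imwrite('pics/t6.png',np.hstack([cv2.resize(a[150:290,210:460],(400,400)),cv2.resize(b[150:290,200:380],(400,400))]))
"
```

```text
t 26.12 tcp [418.7  -6.8  77.7] yaw 91.1 gap 0.445 F [ 0.7 -0.6  0.5] q [-0.28  0.56  2.07 -0.    0.51 -0.3 ]
rack
([433.0, 244.0], [469, -410, 49, 26], 86)
([433.0, 208.0], [560, -411, 49, 26], 87)
([388.0, 241.0], [476, -294, 104, 27], 88)
([388.0, 205.0], [566, -294, 106, 27], 86)
boxedges [[487.86087824 447.11944164]
 [490.54913822 208.26776679]
 [653.28034581 336.38516413]
 [326.68553044 324.18239871]]
```

View pics/t6.png

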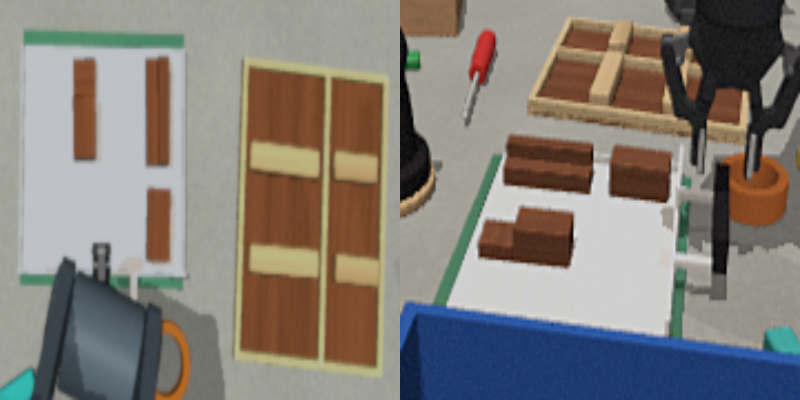

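All four tenons lie crosswise in their rows at (285,160), (285,260), (356,167) and (357,270). Fingers straddle the grip bar at (722,200) in the right half.

Emit:
{"name": "apply_moves", "arguments": {"claw": [-0.1,-0.1,-0.1,-0.1,-0.9], "travel": [[-0.001,0.001,0.034],[-0.001,0.001,0.068],[-0.001,0.001,0.068],[-0.001,0.001,0.068],[-0.001,0.001,0.068]], "turn": [[0,0,0],[0,0,0],[0,0,0],[0,0,0],[0,0,0]], "newtons": 110}}

```text
t: 26.63
tcp_pos: [0.4203, -0.0078, 0.0246]
tool_rot: [0.7, 0.714, 0.0, 0.001]
force: [0.9, -0.9, 0.5]
finger_gap: 0.322
gripper_force: 0.0
```

Emit:
{"name": "apply_moves", "arguments": {"claw": [-0.9,-0.9,-0.9,-0.9,-0.9], "travel": [[0,0,0],[0,0,0],[0,0,0],[0,0,0],[0,0,0]], "turn": [[0,0,0],[0,0,0],[0,0,0],[0,0,0],[0,0,0]]}}

```text
t: 27.05
tcp_pos: [0.4202, -0.0076, 0.0252]
tool_rot: [0.701, 0.713, 0.001, 0.001]
force: [-1.0, -2.5, 5.1]
finger_gap: 0.144
gripper_force: 107.1
```

Emit:
{"name": "apply_moves", "arguments": {"claw": [-0.9,-0.9,-0.9,-0.9,-0.9], "travel": [[0,0,-0.01],[0,0,-0.02],[0,0,-0.035],[0,0,-0.05],[0,0,-0.05]], "turn": [[0,0,0],[0,0,0],[0,0,0],[0,0,0],[0,0,0]]}}

```text
t: 27.47
tcp_pos: [0.4204, -0.0074, 0.0656]
tool_rot: [0.7, 0.714, 0.001, 0.002]
force: [0.1, 0.9, -4.0]
finger_gap: 0.148
gripper_force: 107.4
```

```bash
python3 -c "
from h import *
tcp()
a=manip.snapshot('top')['pixels'][:,:,::-1];b=manip.snapshot('side')['pixels'][:,:,::-1]
cv2.imwrite('pics/t7.png',np.hstack([cv2.resize(a[150:290,210:460],(400,400)),cv2.resize(b[130:290,180:400],(400,400))]))
"
```

```text
t 27.47 tcp [420.4  -7.4  65.6] yaw 91.2 gap 0.148 F [ 0.1  0.9 -4. ] q [-0.28  0.59  2.08 -0.    0.47 -0.3 ]
```

View pics/t7.png

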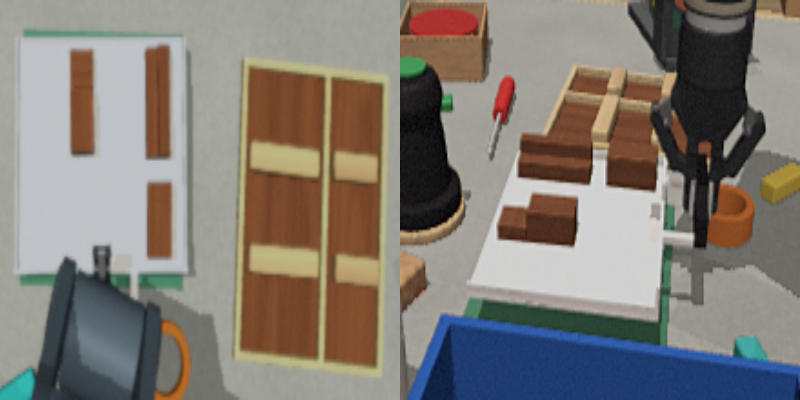

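The tray is lifted level with all three offcuts on it, offcuts at (82,100), (158,100) and (160,218) in the left half.

Emit:
{"name": "apply_moves", "arguments": {"claw": [-0.9,-0.9,-0.9,-0.9,-0.9], "travel": [[0,0,-0.03],[0,0,-0.07],[0,0,-0.11],[0,0,-0.15],[0,0,-0.18]], "turn": [[0,0,0],[0,0,0],[0,0,0],[0,0,0],[0,0,0]]}}

```text
t: 27.98
tcp_pos: [0.4193, -0.0072, 0.2089]
tool_rot: [0.7, 0.714, -0.0, 0.0]
force: [-0.0, -0.6, -4.4]
finger_gap: 0.148
gripper_force: 108.4
```

Emit:
{"name": "apply_moves", "arguments": {"claw": [-0.9,-0.9,-0.9,-0.9,-0.9], "travel": [[0,0,-0.01],[0,0,-0.01],[0,0,-0.01],[0,0,-0.01],[0,0,-0.01]], "turn": [[0,0,0],[0,0,-0.01],[0,0,-0.026],[0,0,-0.044],[0,0,-0.062]]}}

```text
t: 28.4
tcp_pos: [0.4182, -0.007, 0.2138]
tool_rot: [0.626, 0.78, -0.001, -0.002]
force: [0.8, -0.4, -3.1]
finger_gap: 0.149
gripper_force: 108.6
```

Emit:
{"name": "apply_moves", "arguments": {"claw": [-0.9,-0.9,-0.9,-0.9,-0.9], "travel": [[0,0,0],[0,0,0],[0,0,0],[0,0,0],[0,0,0]], "turn": [[0,0,-0.018],[0,0,-0.036],[0,0,-0.054],[0,0,-0.072],[0,0,-0.09]]}}

```text
t: 28.82
tcp_pos: [0.4183, -0.0071, 0.2135]
tool_rot: [0.51, 0.86, -0.001, -0.002]
force: [-0.1, 1.0, -4.0]
finger_gap: 0.143
gripper_force: 108.5
```

Emit:
{"name": "apply_moves", "arguments": {"claw": [-0.9,-0.9,-0.9,-0.9,-0.9], "travel": [[0,0,0],[0,0,0],[0,0,0],[0,0,0],[0,0,0]], "turn": [[0,0,-0.018],[0,0,-0.036],[0,0,-0.054],[0,0,-0.072],[0,0,-0.09]]}}

```text
t: 29.23
tcp_pos: [0.4184, -0.0073, 0.2136]
tool_rot: [0.384, 0.923, -0.001, -0.002]
force: [0.6, 0.2, -4.5]
finger_gap: 0.143
gripper_force: 108.3
```

Emit:
{"name": "apply_moves", "arguments": {"claw": [-0.9,-0.9,-0.9,-0.9,-0.9], "travel": [[0,0,0],[0,0,0],[0,0,0],[0,0,0],[0,0,0]], "turn": [[0,0,-0.018],[0,0,-0.036],[0,0,-0.054],[0,0,-0.072],[0,0,-0.09]]}}

```text
t: 29.65
tcp_pos: [0.4186, -0.0073, 0.2137]
tool_rot: [0.25, 0.968, -0.0, -0.002]
force: [0.8, 0.6, -4.8]
finger_gap: 0.146
gripper_force: 108.4
```

```bash
python3 -c "
from h import *
tcp()
a=manip.snapshot('top')['pixels'][:,:,::-1];b=manip.snapshot('side')['pixels'][:,:,::-1]
cv2.imwrite('pics/t8.png',np.hstack([cv2.resize(a[100:300,60:340],(400,286)),cv2.resize(b[60:320,120:480],(400,286))]))
"
```

```text
t 29.65 tcp [418.6  -7.3 213.7] yaw 151.1 gap 0.146 F [ 0.8  0.6 -4.8] q [-0.29  0.28  1.94 -0.    0.92 -1.35]
```

View pics/t8.png

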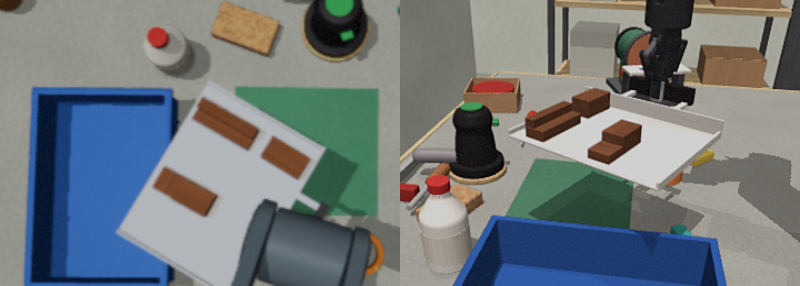

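Emit:
{"name": "apply_moves", "arguments": {"claw": [-0.9,-0.9,-0.9,-0.9,-0.9], "travel": [[0,0,0],[0,0,0],[0,0,0],[0,0,0],[0,0,0]], "turn": [[0,0,-0.018],[0,0,-0.036],[0,0,-0.054],[0,0,-0.072],[0,0,-0.09]]}}

```text
t: 30.17
tcp_pos: [0.4194, -0.0075, 0.2144]
tool_rot: [0.112, 0.994, -0.0, -0.001]
force: [-0.3, 0.0, -4.1]
finger_gap: 0.147
gripper_force: 108.4
```

Emit:
{"name": "apply_moves", "arguments": {"claw": [-0.9,-0.9,-0.9,-0.9,-0.9], "travel": [[0,0,0],[0,0,0],[0,0,0],[0,0,0],[0,0,0]], "turn": [[0,0,-0.018],[0,0,-0.036],[0,0,-0.054],[0,0,-0.065],[0,0,-0.0715]]}}

```text
t: 30.58
tcp_pos: [0.4195, -0.0075, 0.2145]
tool_rot: [0.0, 1.0, -0.0, -0.0]
force: [0.4, -0.0, -3.8]
finger_gap: 0.144
gripper_force: 108.4
```

Emit:
{"name": "apply_moves", "arguments": {"claw": [-0.9,-0.9,-0.9,-0.9,-0.9], "travel": [[-0.012,0.004,0],[-0.034,0.013,0],[-0.057,0.022,0],[-0.078,0.03,0],[-0.089,0.034,0]], "turn": [[0,0,0],[0,0,0],[0,0,0],[0,0,0],[0,0,0]]}}

```text
t: 31.0
tcp_pos: [0.4943, 0.0203, 0.2152]
tool_rot: [0.001, 1.0, -0.0, 0.002]
force: [0.5, 1.0, -3.6]
finger_gap: 0.145
gripper_force: 108.3
```

Emit:
{"name": "apply_moves", "arguments": {"claw": [-0.9,-0.9], "travel": [[0,0,0],[0,0,0]], "turn": [[0,0,0],[0,0,0]]}}

```text
t: 31.17
tcp_pos: [0.4905, 0.0199, 0.2147]
tool_rot: [0.0, 1.0, -0.0, -0.001]
force: [-0.7, 0.4, -4.8]
finger_gap: 0.149
gripper_force: 108.4
```

```bash
python3 -c "
from h import *
tcp()
a=manip.snapshot('top')['pixels'][:,:,::-1];b=manip.snapshot('side')['pixels'][:,:,::-1]
cv2.imwrite('pics/t9.png',np.hstack([cv2.resize(a[100:320,60:340],(400,314)),cv2.resize(b[60:340,120:480],(400,314))]))
"
```

```text
t 31.17 tcp [490.5  19.9 214.7] yaw 180.0 gap 0.149 F [-0.7  0.4 -4.8] q [-0.19  0.37  1.78 -0.    0.99 -1.76]
```

View pics/t9.png

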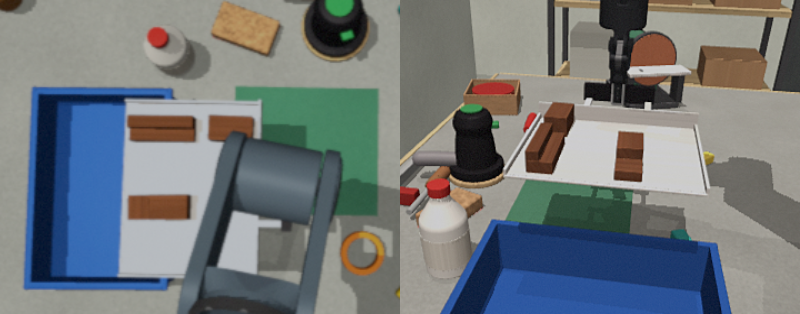

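The tray is level with its lip over the box, all three offcuts on it at (160,128), (232,128) and (158,207) in the left half.

Emit:
{"name": "apply_moves", "arguments": {"claw": [-0.9,-0.9,-0.9,-0.9,-0.9], "travel": [[0,0.002,-0.002],[0,0.007,-0.005],[0,0.014,-0.008],[0,0.0214,-0.01],[0,0.0214,-0.01]], "turn": [[0.024,0,0],[0.05,0,0],[0.075,0,0],[0.0944,0,0],[0.0944,0,0]]}}

```text
t: 31.68
tcp_pos: [0.4894, 0.0391, 0.2229]
tool_rot: [-0.001, 0.989, -0.148, -0.001]
force: [-0.2, 0.6, -3.7]
finger_gap: 0.144
gripper_force: 108.4
```

Emit:
{"name": "apply_moves", "arguments": {"claw": [-0.9,-0.9,-0.9], "travel": [[0,0,0],[0,0,0],[0,0,0]], "turn": [[0,0,0],[0,0,0],[0,0,0]]}}

```text
t: 31.93
tcp_pos: [0.4906, 0.036, 0.2233]
tool_rot: [0.001, 0.989, -0.147, -0.0]
force: [-0.5, -0.2, -4.2]
finger_gap: 0.146
gripper_force: 108.4
```

```bash
python3 -c "
from h import *
tcp();print(Ro.from_quat(manip.sense()['tool_rot']).as_matrix().round(3))
a=manip.snapshot('top')['pixels'][:,:,::-1];b=manip.snapshot('side')['pixels'][:,:,::-1]
cv2.imwrite('pics/t10.png',np.hstack([cv2.resize(a[100:320,60:340],(400,314)),cv2.resize(b[60:340,120:480],(400,314))]))
"
```

```text
t 31.93 tcp [490.6  36.  223.3] yaw 179.9 gap 0.146 F [-0.5 -0.2 -4.2] q [ 0.02  0.4   1.75 -0.35  1.03 -1.36]
[[-1.     0.002 -0.001]
 [ 0.002  0.957 -0.292]
 [ 0.    -0.292 -0.957]]
```

View pics/t10.png

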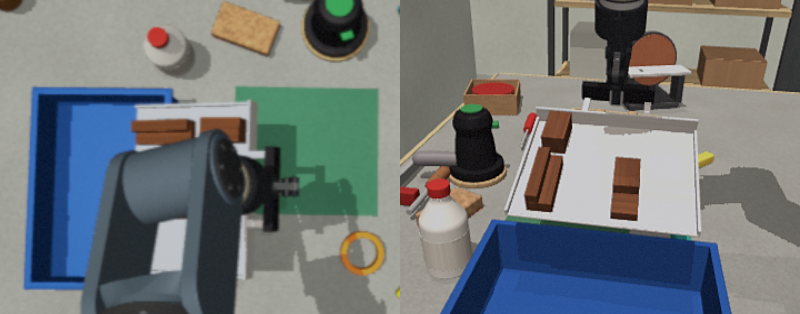

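The tray is tipped 17° with its lip over the box and all three offcuts still on it, at (543,180), (556,132) and (625,188) in the right half.

Emit:
{"name": "apply_moves", "arguments": {"claw": [-0.9,-0.9,-0.9,-0.9,-0.9], "travel": [[0.0,0.003,-0.0136],[0,0.006,-0.0272],[0,0.009,-0.041],[0,0.0115,-0.0545],[0,0.0143,-0.068]], "turn": [[0.0144,0,0],[0.029,0,0],[0.0433,0,0],[0.0578,0,0],[0.0722,0,0]]}}

```text
t: 32.45
tcp_pos: [0.491, 0.0634, 0.2725]
tool_rot: [0.001, 0.966, -0.259, -0.0]
force: [-0.3, -0.2, -3.4]
finger_gap: 0.145
gripper_force: 108.4
```

Emit:
{"name": "apply_moves", "arguments": {"claw": [-0.9,-0.9,-0.9,-0.9,-0.9], "travel": [[0,0,0],[0,0.0023,-0.013],[0,0.0046,-0.026],[0,0.007,-0.04],[0,0.0093,-0.053]], "turn": [[0,0,0],[0.014,0,0],[0.028,0,0],[0.042,0,0],[0.0556,0,0]]}}

```text
t: 32.87
tcp_pos: [0.4911, 0.091, 0.3049]
tool_rot: [0.001, 0.94, -0.342, -0.001]
force: [0.7, -1.1, -3.2]
finger_gap: 0.148
gripper_force: 108.8
```

Emit:
{"name": "apply_moves", "arguments": {"claw": [-0.9,-0.9,-0.9,-0.9,-0.9], "travel": [[0,0,0],[0,0.0024,-0.013],[0,0.0048,-0.026],[0,0.0072,-0.04],[0,0.0096,-0.053]], "turn": [[0,0,0],[0.014,0,0],[0.028,0,0],[0.042,0,0],[0.0556,0,0]]}}

```text
t: 33.28
tcp_pos: [0.4913, 0.1239, 0.3323]
tool_rot: [0.001, 0.907, -0.422, -0.001]
force: [0.1, 0.3, -1.8]
finger_gap: 0.146
gripper_force: 108.9
```

Emit:
{"name": "apply_moves", "arguments": {"claw": [-0.9,-0.9,-0.9,-0.9,-0.9], "travel": [[0,0,0],[0,0,0],[0,0,0],[0,0,0],[0,0,0]], "turn": [[0,0,0],[0,0,0],[0,0,0],[0,0,0],[0,0,0]]}}

```text
t: 33.7
tcp_pos: [0.4909, 0.1236, 0.3325]
tool_rot: [0.001, 0.906, -0.422, -0.001]
force: [-0.1, -0.9, -1.6]
finger_gap: 0.147
gripper_force: 108.8
```

```bash
python3 -c "
from h import *
tcp();print(Ro.from_quat(manip.sense()['tool_rot']).as_matrix().round(3))
a=manip.snapshot('top')['pixels'][:,:,::-1];b=manip.snapshot('side')['pixels'][:,:,::-1]
cv2.imwrite('pics/t11.png',np.hstack([cv2.resize(a[100:320,60:340],(400,314)),cv2.resize(b[60:420,120:480],(400,400))[:314] if 0 else cv2.resize(b[60:420,100:500],(400,314))]))
"
```

```text
t 33.7 tcp [490.9 123.6 332.5] yaw 179.9 gap 0.147 F [-0.1 -0.9 -1.6] q [ 0.43  0.5   1.49 -0.77  1.6  -0.97]
[[-1.     0.001 -0.002]
 [ 0.002  0.643 -0.766]
 [ 0.    -0.766 -0.643]]
```

View pics/t11.png

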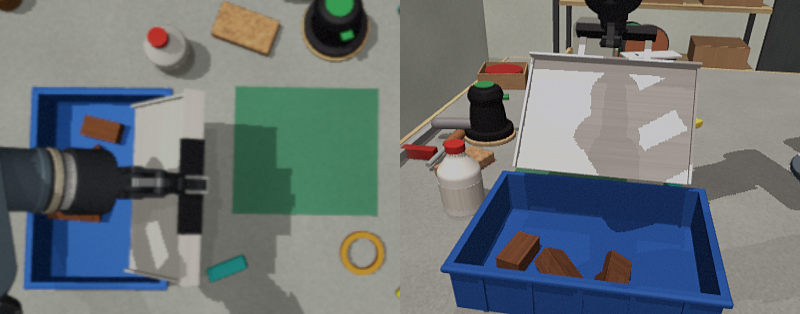

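The tray is tipped 50° and empty; all three offcuts lie in the box at (518,250), (558,262) and (615,265) in the right half.

Emit:
{"name": "apply_moves", "arguments": {"claw": [-0.9,-0.9,-0.9,-0.9,-0.9], "travel": [[0,0.003,0.019],[0,0.0057,0.0387],[0,0.0085,0.058],[0,0.0114,0.0774],[0,0.0142,0.0968]], "turn": [[-0.028,0,0],[-0.056,0,0],[-0.084,0,0],[-0.111,0,0],[-0.139,0,0]]}}

```text
t: 34.22
tcp_pos: [0.491, 0.0721, 0.2742]
tool_rot: [0.0, 0.977, -0.215, 0.001]
force: [-0.5, -0.3, -3.2]
finger_gap: 0.146
gripper_force: 108.7
```

Emit:
{"name": "apply_moves", "arguments": {"claw": [-0.9,-0.9,-0.9,-0.9,-0.9], "travel": [[0,-0.0056,0.0187],[0,-0.0112,0.0375],[0,-0.0168,0.0562],[0,-0.0224,0.075],[0,-0.028,0.0937]], "turn": [[-0.028,0,0],[-0.056,0,0],[-0.084,0,0],[-0.111,0,0],[-0.1388,0,0]]}}

```text
t: 34.63
tcp_pos: [0.491, 0.0195, 0.216]
tool_rot: [-0.0, 1.0, 0.001, 0.001]
force: [-0.1, -0.1, -3.1]
finger_gap: 0.143
gripper_force: 108.7
```

Emit:
{"name": "apply_moves", "arguments": {"claw": [-0.9,-0.9,-0.9,-0.9,-0.9], "travel": [[0,0,0],[0.03,-0.011,0],[0.06,-0.022,0],[0.088,-0.034,0],[0.088,-0.034,0]], "turn": [[0,0,0],[0,0,0],[0,0,0],[0,0,0],[0,0,0]]}}

```text
t: 35.05
tcp_pos: [0.4147, -0.0068, 0.2152]
tool_rot: [0.0, 1.0, -0.0, -0.004]
force: [-0.8, -0.2, -3.2]
finger_gap: 0.146
gripper_force: 108.6
```

```bash
python3 -c "
from h import *
tcp();print(Ro.from_quat(manip.sense()['tool_rot']).as_matrix().round(3))"
```

```text
t 35.05 tcp [414.7  -6.8 215.2] yaw 180.0 gap 0.146 F [-0.8 -0.2 -3.2] q [-0.28  0.28  1.95 -0.    0.93 -1.85]
[[-1.     0.    -0.008]
 [ 0.     1.    -0.001]
 [ 0.008 -0.001 -1.   ]]
```

Emit:
{"name": "apply_moves", "arguments": {"claw": [-0.9,-0.9,-0.9,-0.9,-0.9], "travel": [[0,0,0],[0,0,0],[0,0,0],[0,0,0],[0,0,0]], "turn": [[0,0,0.015],[0,0,0.04],[0,0,0.067],[0,0,0.095],[0,0,0.125]]}}

```text
t: 35.47
tcp_pos: [0.4209, -0.0067, 0.2161]
tool_rot: [0.197, 0.98, -0.001, 0.0]
force: [-0.2, -0.9, -1.9]
finger_gap: 0.146
gripper_force: 108.5
```

Emit:
{"name": "apply_moves", "arguments": {"claw": [-0.9,-0.9,-0.9,-0.9,-0.9], "travel": [[0,0,0],[0,0,0],[0,0,0],[0,0,0],[0,0,0]], "turn": [[0,0,0.025],[0,0,0.05],[0,0,0.075],[0,0,0.1],[0,0,0.125]]}}

```text
t: 35.88
tcp_pos: [0.4207, -0.0065, 0.216]
tool_rot: [0.384, 0.923, -0.001, 0.0]
force: [-1.0, -0.3, -2.4]
finger_gap: 0.145
gripper_force: 108.6
```

Emit:
{"name": "apply_moves", "arguments": {"claw": [-0.9,-0.9,-0.9,-0.9,-0.9], "travel": [[0,0,0],[0,0,0],[0,0,0],[0,0,0],[0,0,0]], "turn": [[0,0,0.025],[0,0,0.05],[0,0,0.075],[0,0,0.1],[0,0,0.125]]}}

```text
t: 36.3
tcp_pos: [0.4205, -0.0064, 0.2159]
tool_rot: [0.557, 0.83, -0.001, 0.0]
force: [-0.5, -0.2, -3.2]
finger_gap: 0.146
gripper_force: 108.6
```

Emit:
{"name": "apply_moves", "arguments": {"claw": [-0.9,-0.9,-0.9,-0.9,-0.9], "travel": [[0,0,0],[0,0,0],[0,0,0],[0,0,0],[0,0,0]], "turn": [[0,0,0.025],[0,0,0.055],[0,0,0.085],[0,0,0.11],[0,0,0.119]]}}

```text
t: 36.72
tcp_pos: [0.4205, -0.0064, 0.2159]
tool_rot: [0.702, 0.713, -0.001, 0.0]
force: [-0.2, -0.2, -2.7]
finger_gap: 0.143
gripper_force: 108.7
```

Emit:
{"name": "apply_moves", "arguments": {"claw": [-0.9,-0.9,-0.9,-0.9,-0.9], "travel": [[0,0,0.04],[0,0,0.08],[0,0,0.12],[0,0,0.16],[0,0,0.18]], "turn": [[0,0,0],[0,0,0],[0,0,0],[0,0,0],[0,0,0]]}}

```text
t: 37.13
tcp_pos: [0.4195, -0.006, 0.0692]
tool_rot: [0.7, 0.714, -0.001, -0.002]
force: [-0.3, 0.2, -2.3]
finger_gap: 0.145
gripper_force: 108.6
```

Emit:
{"name": "apply_moves", "arguments": {"claw": [-0.9,-0.9], "travel": [[0,0,0],[0,0,0]], "turn": [[0,0,0],[0,0,0]]}}

```text
t: 37.3
tcp_pos: [0.4205, -0.0063, 0.0712]
tool_rot: [0.7, 0.714, -0.001, -0.001]
force: [-0.6, -0.3, -1.5]
finger_gap: 0.141
gripper_force: 108.6
```

```bash
python3 -c "
from h import *
tcp()
a=manip.snapshot('top')['pixels'][:,:,::-1];b=manip.snapshot('side')['pixels'][:,:,::-1]
cv2.imwrite('pics/t12.png',np.hstack([cv2.resize(a[100:320,60:340],(400,314)),cv2.resize(b[60:420,100:500],(400,314))]))
"
```

```text
t 37.3 tcp [420.5  -6.3  71.2] yaw 91.1 gap 0.141 F [-0.6 -0.3 -1.5] q [-0.28  0.58  2.07 -0.    0.5  -0.3 ]
```

View pics/t12.png

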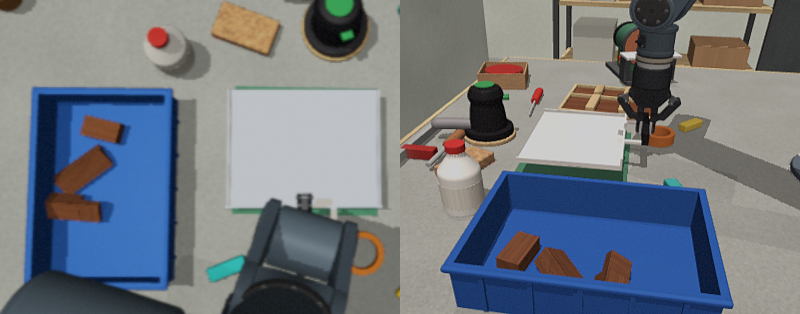

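The empty tray is level over the mat (305,148), and the offcuts are in the box at (102,129), (83,170) and (74,207).

Emit:
{"name": "apply_moves", "arguments": {"claw": [-0.9,-0.9,-0.9,-0.9,-0.9], "travel": [[0,0,0.025],[0,0,0.045],[0,0,0.053],[0,0,0.057],[0,0,0.057]], "turn": [[0,0,0],[0,0,0],[0,0,0],[0,0,0],[0,0,0]]}}

```text
t: 37.82
tcp_pos: [0.4211, -0.0067, 0.0265]
tool_rot: [0.701, 0.713, 0.0, 0.0]
force: [0.6, 0.5, -1.8]
finger_gap: 0.144
gripper_force: 108.8
```

Emit:
{"name": "apply_moves", "arguments": {"claw": [-0.9,-0.9], "travel": [[0,0,0],[0,0,0]], "turn": [[0,0,0],[0,0,0]]}}

```text
t: 37.98
tcp_pos: [0.4212, -0.0068, 0.0268]
tool_rot: [0.701, 0.713, 0.0, 0.001]
force: [0.2, -0.5, -2.2]
finger_gap: 0.148
gripper_force: 108.8
```

Emit:
{"name": "apply_moves", "arguments": {"claw": [-0.1,-0.1,-0.1,-0.1,-0.1], "travel": [[0,0,0],[0,0,0],[0,0,0],[0,0,0],[0,0,0]], "turn": [[0,0,0],[0,0,0],[0,0,0],[0,0,0],[0,0,0]]}}

```text
t: 38.4
tcp_pos: [0.4208, -0.0067, 0.0262]
tool_rot: [0.701, 0.713, 0.0, 0.0]
force: [0.6, 0.7, -0.8]
finger_gap: 0.45
gripper_force: 0.0
```

Emit:
{"name": "apply_moves", "arguments": {"claw": [-0.1,-0.1,-0.1,-0.1,-0.1], "travel": [[0,0,-0.02],[0,0,-0.05],[0,0,-0.1],[0,0,-0.15],[0,0,-0.2]], "turn": [[0,0,0],[0,0,0],[0,0,0],[0,0,0],[0,0,0]]}}

```text
t: 38.82
tcp_pos: [0.4197, -0.0064, 0.1875]
tool_rot: [0.701, 0.713, -0.0, -0.001]
force: [1.2, -1.2, -1.0]
finger_gap: 0.448
gripper_force: 0.0
```

Emit:
{"name": "apply_moves", "arguments": {"claw": [-0.1,-0.1,-0.1,-0.1], "travel": [[0,0,0],[0,0,0],[0,0,0],[0,0,0]], "turn": [[0,0,0],[0,0,0],[0,0,0],[0,0,0]]}}

```text
t: 39.15
tcp_pos: [0.4193, -0.0063, 0.1848]
tool_rot: [0.701, 0.713, -0.001, -0.001]
force: [0.2, 0.1, 0.0]
finger_gap: 0.448
gripper_force: 0.0
```

```bash
python3 -c "
from h import *
tcp()
a=manip.snapshot('top')['pixels'][:,:,::-1];b=manip.snapshot('side')['pixels'][:,:,::-1]
cv2.imwrite('pics/t13.png',np.hstack([cv2.resize(a[80:320,60:460],(400,314)),cv2.resize(b[60:420,100:500],(400,314))]))
"
```

```text
t 39.15 tcp [419.3  -6.3 184.8] yaw 91.0 gap 0.448 F [0.2 0.1 0. ] q [-0.28  0.33  1.98  0.    0.84 -0.3 ]
```

View pics/t13.png

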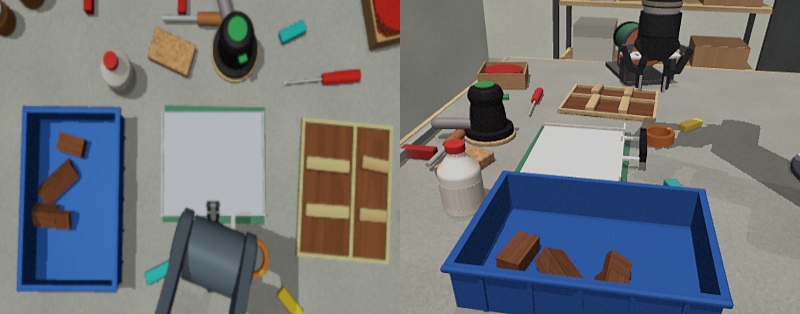

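The tray is flat and centred on the mat at (213,163). The tenons are in the rack, the offcuts in the box, and the arm is clear, so I'm handing in.

```bash
python3 -c "
from station import manip
print(manip.sign_off())"
```

```text
the job is handed in; nothing more can be done
None
```

I handed the job in at about 39 s, but the hand-in returned no verdict. By the last pictures, all four tenons lie crosswise in their rows, all three offcuts are in the box, and the empty tray is flat on the middle of the mat.

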